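# Hold a spread circlip at the groove of a trolley axle

## Task

Turn the axle fixture's black clamp knob until its white pointer stands at the green mark, and let go of it. Then pick up the red-handled circlip pliers by both handles, squeeze them fully so that the ring on their tips spreads, lift it over the top of the steel axle stub and slide it down, level, to the dark groove just above the brass washer. Finish while still holding it there: the ring squeezed open around the groove, carried by you and not resting on the washer; leave the other things on the bench alone.

Things in the scene. Friction and masses are not known exactly. Their poses are not given: they have to be found in the camera images.
- fixture: Blue block fixed to the bench, 150 (own x) x 260 (own y) x 40 mm high; origin at the centre of its underside, z up. Axle stub at own (x 0, y -65 mm), clamp knob at own (x 0, y +65 mm). Two steel jaws beside the stub's hub, 70 mm high over the bench, slide along own x, geared to the knob, and stay within 55 mm of the stub's axis.
- stub_groove (a point): Centre of the dark groove in the upright steel axle stub, on the stub's axis, 100 mm above the bench. Groove 11 mm high (94.5 to 105.5 mm) and 26 mm in diameter; the shaft above it is 30 mm in diameter up to 116.5 mm, then tapers to 18 mm at its tip. Under the groove a brass washer, 48 mm in diameter, its top 92 mm above the bench.
- stub_tip (a point): Centre of the stub's flat top, 130.5 mm above the bench, on the same axis.
- clamp (a joint): Angle of the clamp knob in rad; it grows as the knob turns clockwise seen from above, range 0 to 1.9, and it stays where it is left (friction 0.04 N m). At 0 the white pointer points along the fixture's own -x; ticks stand every 0.15 rad. The wide green mark is at 1.5.
- clamp_grip (a point): Point on the knob's axis at the height to grip, 77 mm above the bench; this frame turns with the knob. The knob has an upright bar to grip, 42 mm long (this frame's x axis), 14 mm wide (its y axis), from 52 to 84 mm above the bench; the white pointer is a line on the bar's top towards this frame's -x end.
- stand: Low fixed stand, steel base 165 (own x) x 90 x 8 mm with two wooden blocks, tops 42 mm above the bench, across it at own x +55 mm (34 mm wide along y, 22 mm thick) and x -62 mm (84 mm wide, 14 mm thick); the pliers lie on these. Origin at the centre of its underside.
- pliers_grip (a point): Circlip pliers (0.2 kg) lying level on the stand: point midway between the red handles, half-way up, 50 mm above the bench at first. Own x points to the ring, z up; squeeze along y. Handles 16 mm high, 7 mm thick, from 40 mm ahead to 55 mm behind this point; outer faces here 50 mm apart slack, 34 mm and parallel when squeezed to the stop. Pivot at x +70 mm, centre of mass at about x +35 mm.
- clip (a point): Centre of the bronze open ring fixed to the pliers' tips: in the pliers_grip frame at x +132, y 0, z -18 mm, slack or spread (handles move equally); same axes. 3 mm thick, in a plane parallel to the handles, gap towards the pliers. Slack it is 28.4 mm wide inside (along y), too narrow for the shaft; fully spread it clears the 30 mm shaft by about 2.7 mm all round.
- squeeze (a joint): Turn of one handle of the pliers in rad (the other mirrors it): 0 slack, 0.1175 fully squeezed at the stop; the spring needs about 4 N on each handle at first and 11 N fully squeezed; a grip of 30 to 60 N holds it well. It springs back when let go.
- bearing: Loose bystander: steel ring bearing, 52 mm across, 15 mm high; origin at the centre of its underside.
- tape_roll: Loose bystander: cardboard-brown tape roll lying flat, 100 mm across, 45 mm high; origin at the centre of its underside.
- clip_jar: Loose bystander: jar 60 mm across, 75 mm high; origin at the centre of its underside.
- driver: Loose bystander: red screwdriver 200 mm long along own x, 26 mm high; origin under its middle.
- spanner: Loose bystander: steel spanner 180 mm long along own x, 8 mm high; origin under its middle.
- wheel: Loose bystander: black trolley wheel lying flat, 100 mm across, 40 mm high; origin at the centre of its underside.
Mind the look-alikes: they are no part of the job. Of the things that look like the stand, the largest one is meant.

How it is judged:
By the outcome, as a careful person would: the job done as asked, in the order asked, and still so for the second after the job is handed in, while the arm keeps its last pose, push and grip.
It also fails if it takes over 53 s, if anything falls off the work surface, if the arm or the gripper's body presses on something with over 40 N, if the wrist force passes 120 N, or if a joint passes its speed limit or range.

## Robot

A 6-joint arm with a two-finger parallel gripper is mounted at the origin on the work surface. World frame = base frame: x ahead of the robot, y to its left, z up, the work surface at z = 0. Lengths are in mm, angles in degrees, forces in N, time in s.
With the tool pointing down it reaches from about 300 to 850 mm from the base axis. Payload 4.2 kg.
Tool frame: the origin (TCP) lies midway between the tips of the shut fingers; the grasp point (between the pads) lies env.grip_depth behind it (env.grip_depth is the distance from the TCP to the grasp point, in mm); z points along the fingers, y is the direction in which the jaws open and shut (so a half turn about z gives the same grasp; the last joint's range is limited). The gripper opens to 91 mm and grips with 3 to 60 N. Pads are 32 mm wide; open, the fingers measure 118 mm over their backs; the gripper's body (76 mm by 178 mm) begins 60 mm behind the grasp point.
Start: joints at [72.25, 18.312, 89.639, -0, 72.044, -1.146], TCP at [164.314, 551.039, 213.976] pointing down, gripper open.
Joint ranges: [-177.97, 177.97], [-48.28, 115.42], [12.27, 149.76], [-77.06, 257.06], [2.81, 150.46], [-146.56, 146.56]. Speed limits (degrees/s): [147.25, 147.25, 180, 180, 180, 180].

## Interface

Orientations are given as [roll, pitch, yaw] about the fixed x, y, z axes, in that order (R = Rz(yaw) Ry(pitch) Rx(roll)).
In Python, from workcell import env, cams, spotter gives the robot as it stands.
- The arm moves only by the tool apply_moves, never from a script. Its argument "plan" is a list of rows, each an object with "jaw": the closure, from 0 (fully open) to 1 (shut); "delta_pos": the shift along the tool's x, y, z in mm, a list of three; "spin": the turn about the tool's z in rad. In form: [{"jaw": jaw, "delta_pos": [dx, dy, dz], "spin": spin}, ...]. A call has exactly 8 rows; each row is the pose to reach, as a shift and turn from the pose measured when the call began, along the tool's axes at that moment; what a row does not reach only later rows make up. A row lasts 1/8 s, in which the tool goes at most 62.5 mm and 10.7 degrees, less where a joint would pass 70% of its speed; a pose out of reach is approached as far as the arm can. A call with a gripper value outside its range is refused whole. The fingers move at their own pace and stop on an object; "squeeze" is the grip in N (left out, the last holds). Time passes only in rows, so rows that repeat a pose let the fingers close, or fill a call up. It gives the time, the measured TCP pose, the force and the opening at its end, in the units of the state.
- env.state(): the state, without advancing time (a new reading comes with each control period).
- cams.grab_frame(name): name is "scene" or "top" or "wrist"; returns the picture (384x512x3 uint8, red, green, blue); there is no depth.
- cams.calibration(name): a dict with "camera_matrix" (3x3 intrinsics, pixels), "rvec" (rotation vector, rad) and "tvec" (3), from world to camera coordinates, as OpenCV has them. Camera axes: x right, y down, z forward; pixel columns grow to the right and rows downward; lengths in mm; the calibration is good to about 2 mm. The wrist camera is an equidistant fisheye: a pixel r from the principal point sees the ray r / f radians off the axis. A picture is of the moment at which its call begins: read the wrist's pose just before it. calibration takes no time and is no camera call; for the wrist camera it gives the pose at the moment of the call.
- env.job_done(): hands the job in, once; it reports no verdict.
Trained networks look in the newest picture that a camera, given by its name, has taken for a name from the list of things; names that differ only in an ending like _2 or _b are one class to them, and where a whole thing is asked for, a point or a joint stands for the part that bears it (a point fixed in the world has none). Each returns a list of dicts, best first, with "confidence" (0 to 1); they miss things now and then, are a little off and sometimes report something else, mostly with a low value. They report only what shows in the picture. A call takes as long as a camera call. They do not tell look-alikes from the thing itself.
- spotter.masks_of(camera, target): "region" (384x512 bool, what is visible of it) and "extent" ([left, top, right, bottom] in pixels, round what is visible of it).
The state is a dict: "time_s": time; "qpos": joint angles; "qvel": joint speeds; "effort": joint torques, N m; "ee_pos": TCP position; "ee_rot": TCP orientation; "force": force on the tool from outside, world axes, zero at the start; "torque": the same for the moment, N m; "gripper_width": finger opening in mm.
Only numpy, scipy, OpenCV 4.12 (cv2) and the standard library are available. Lean on these libraries where they do the work, as an engineer would, in place of code of your own. Each camera call takes 0.05 s, during which the arm holds its last target.

## Working session

There is one attempt and no reset: what is moved stays moved. The work goes in short steps, Python scripts to look and compute and a tool call to move; the robot and the scene stay as the last step left them, time stands still between calls to the robot, and variables do not carry over. Pictures are saved under pics/ and viewed, and the job is handed in when it is done.

Besides the shell and the picture viewer there is one more tool, called after "Request:" in YAML: its name, and indented under it one key for each argument. apply_moves: Moves the arm, as the interface text tells. Its arguments: {"type":"object","properties":{"plan":{"type":"array"},"squeeze":{"type":"number"}},"required":["plan"]}

```bash
ls; mkdir -p pics
python3 - <<'E'
from workcell import env, cams, spotter
import cv2
print(env.state(), env.grip_depth)
for n in ["scene","top"]:
    im=cams.grab_frame(n); cv2.imwrite(f"pics/{n}0.png",cv2.resize(im[:,:,::-1],(800,600),interpolation=cv2.INTER_CUBIC))
    print(n,cams.calibration(n))
E
```

```text
pics
{'time_s': 0.0, 'qpos': array([ 7.22490435e+01,  1.83491890e+01,  8.97067851e+01, -1.01845922e-03,
        7.20430838e+01, -1.14400320e+00]), 'qvel': array([ 0.10851852, -0.08061329, -0.0789235 ,  0.04107399, -0.03433684,
        0.08420129]), 'effort': array([-6.52060280e-04, -4.12449861e+01, -2.31970435e+01,  7.25210784e-02,
        4.55552316e-02, -1.31015217e-04]), 'ee_pos': array([164.16895513, 550.53530017, 213.14229133]), 'ee_rot': array([-1.79900943e+02, -1.00960699e-03,  1.63393361e+02]), 'force': array([ 0.70593615,  0.7487375 , -0.68093132]), 'torque': array([ 0.00384176, -0.03439797,  0.03212404]), 'gripper_width': 90.98346711896717} 18.8
scene {'camera_matrix': array([[470.54730476,   0.        , 250.14904046],
       [  0.        , 470.54730476, 194.74909045],
       [  0.        ,   0.        ,   1.        ]]), 'rvec': array([ 2.31294749,  0.63726685, -0.26491476]), 'tvec': array([-500.08545554, -165.73520079, 1697.45282087])}
top {'camera_matrix': array([[397.76311414,   0.        , 261.78816115],
       [  0.        , 397.76311414, 189.07836448],
       [  0.        ,   0.        ,   1.        ]]), 'rvec': array([ 2.11535416, -2.11572425,  0.18695961]), 'tvec': array([  13.39828454,  595.3203515 , 1063.76850975])}
```

View pics/top0.png

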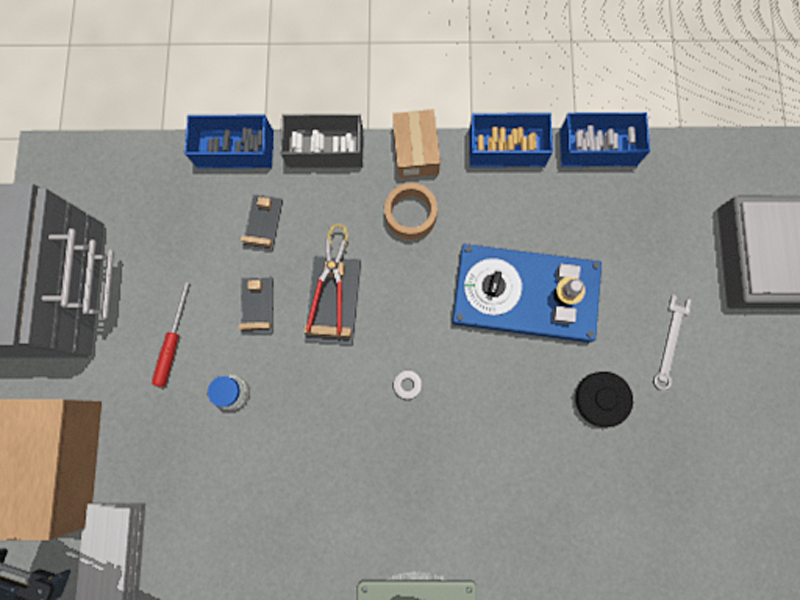

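View pics/scene0.png

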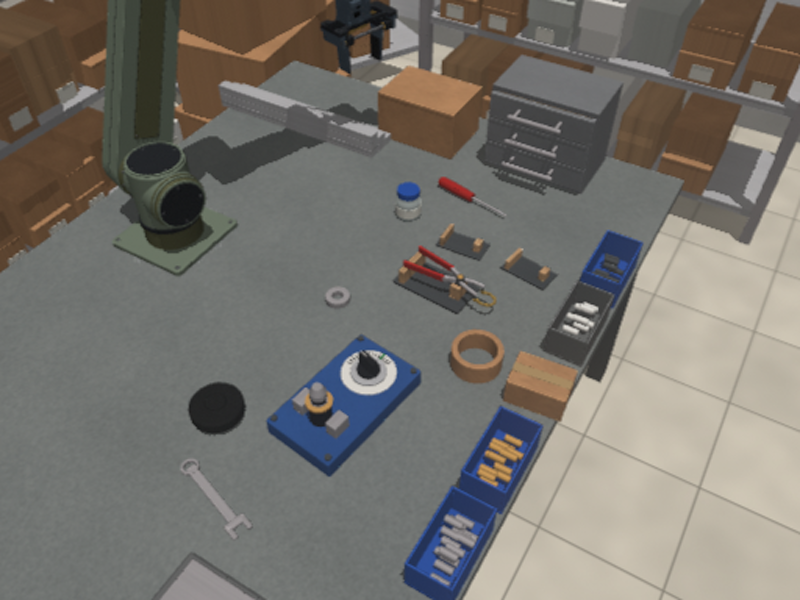

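```bash
cat > h.py <<'E'
import numpy as np, cv2
from workcell import env, cams, spotter
from scipy.spatial.transform import Rotation as R
CAL={n:cams.calibration(n) for n in ["scene","top"]}
def ray(n,uv):
    c=CAL[n];K=c["camera_matrix"];Rm=cv2.Rodrigues(c["rvec"])[0];t=c["tvec"]
    d=Rm.T@np.linalg.inv(K)@np.array([uv[0],uv[1],1.]);o=-Rm.T@t
    return o,d/np.linalg.norm(d)
def atz(n,uv,z):
    o,d=ray(n,uv);return o+d*(z-o[2])/d[2]
def proj(n,P):
    c=CAL[n];return cv2.projectPoints(np.atleast_2d(np.array(P,float)),c["rvec"],c["tvec"],c["camera_matrix"],None)[0][:,0]
def wproj(P,c=None):
    c=c or cams.calibration("wrist");Rm=cv2.Rodrigues(np.array(c["rvec"]))[0]
    X=(Rm@np.atleast_2d(np.array(P,float)).T).T+np.ravel(c["tvec"]);K=c["camera_matrix"]
    th=np.arctan2(np.hypot(X[:,0],X[:,1]),X[:,2]);ph=np.arctan2(X[:,1],X[:,0])
    return np.c_[K[0,2]+K[0,0]*th*np.cos(ph),K[1,2]+K[1,1]*th*np.sin(ph)]
def wray(uv,c=None):
    c=c or cams.calibration("wrist");Rm=cv2.Rodrigues(np.array(c["rvec"]))[0];K=c["camera_matrix"]
    a=(uv[0]-K[0,2])/K[0,0];b=(uv[1]-K[1,2])/K[1,1];th=np.hypot(a,b);s=np.sin(th)/max(th,1e-9)
    d=Rm.T@np.array([a*s,b*s,np.cos(th)]);o=-Rm.T@np.ravel(c["tvec"]);return o,d
def watz(uv,z,c=None):
    o,d=wray(uv,c);return o+d*(z-o[2])/d[2]
def crop(im,x0,y0,x1,y1,name,f):
    cv2.imwrite(name,cv2.resize(im[y0:y1,x0:x1,::-1],None,fx=f,fy=f,interpolation=cv2.INTER_CUBIC))
E
python3 - <<'E'
from h import *
im=cams.grab_frame("top"); np.save("top0.npy",im)
for t in ["fixture","pliers_grip","stand","clamp","clip"]:
    for r in spotter.masks_of("top",t):
        m=r["region"];cs=cv2.minAreaRect(np.argwhere(m)[:,::-1].astype(np.float32));print(t,round(r["confidence"],2),r["extent"],m.sum(),cs)
crop(im,280,145,395,225,"pics/fx.png",7)
crop(im,185,135,240,225,"pics/pl.png",6.5)
E
```

```text
fixture 0.61 [254.8, 236.1, 269.2, 257.0] 196 ((260.0, 246.5), (17.0, 16.0), 90.0)
fixture 0.57 [289.4, 158.6, 383.6, 224.3] 4792 ((336.6615905761719, 187.7077178955078), (92.5299072265625, 53.33493423461914), 7.125016689300537)
fixture 0.57 [192.5, 167.7, 232.3, 217.0] 1317 ((212.44554138183594, 192.0445556640625), (30.94565773010254, 54.926055908203125), 5.710593223571777)
pliers_grip 0.71 [197.8, 148.3, 222.7, 212.5] 351 ((210.7687530517578, 178.00289916992188), (20.37566375732422, 67.7414779663086), 8.746162414550781)
stand 0.85 [156.8, 122.5, 182.7, 158.2] 692 ((167.43759155273438, 142.79949951171875), (20.599380493164062, 35.56962203979492), 11.768290519714355)
stand 0.81 [152.7, 178.0, 171.1, 217.1] 736 ((162.5, 196.0), (36.0, 21.0), 90.0)
stand 0.46 [290.2, 158.0, 388.3, 218.3] 4780 ((337.22314453125, 187.71539306640625), (91.66166687011719, 52.96282958984375), 7.125016689300537)
stand 0.42 [309.8, 177.7, 322.9, 190.0] 201 ((315.3000183105469, 183.1000213623047), (14.758047103881836, 15.652474403381348), 63.43495178222656)
clamp 0.69 [200.5, 146.3, 220.3, 207.6] 147 ((213.2346649169922, 177.42059326171875), (17.63166046142578, 64.28121185302734), 12.264772415161133)
clamp 0.58 [290.9, 159.7, 386.3, 219.0] 4750 ((337.5848083496094, 187.78953552246094), (92.6660385131836, 52.853759765625), 7.907163143157959)
clamp 0.54 [306.6, 174.8, 324.2, 190.6] 180 ((315.2500305175781, 182.25001525878906), (13.435027122497559, 15.55634880065918), 45.0)
clip 0.69 [289.3, 156.4, 384.4, 217.2] 4850 ((337.6289978027344, 187.31961059570312), (93.64025115966797, 53.85162353515625), 7.4958577156066895)
```

View pics/fx.png

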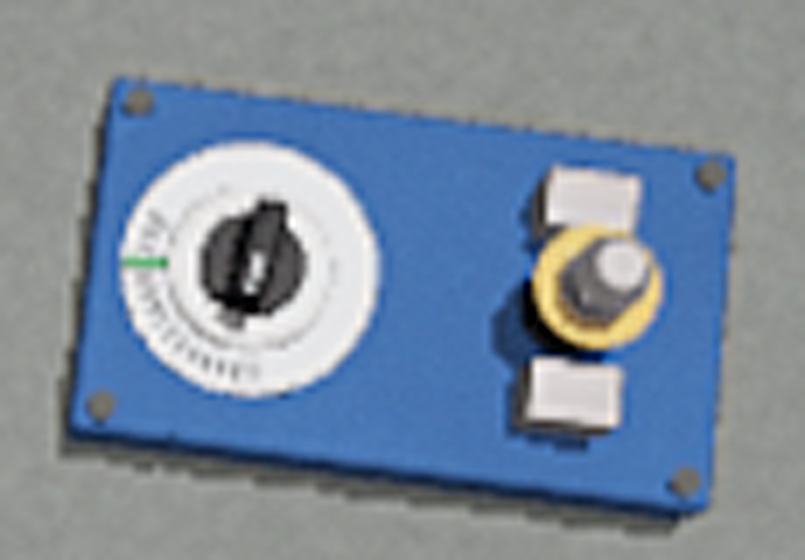

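View pics/pl.png

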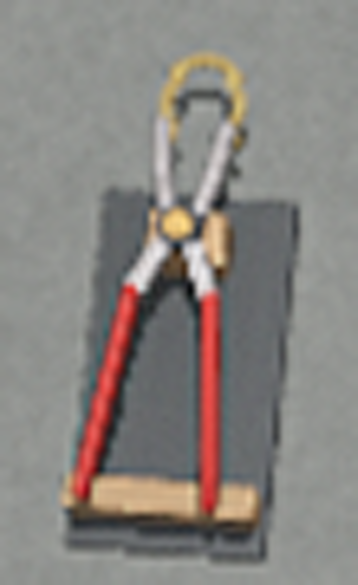

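Run:
```python
from h import *
from scipy.optimize import least_squares
def P(x,y): return (x/7+280-.5+.5/7,y/7+145-.5+.5/7)
# top-face
C=[P(118,80),P(735,155),P(708,508),P(75,428)]
W=np.array([atz("top",c,40)[:2] for c in C]);print(W.round(1),W.mean(0))
for i in range(4): print(np.linalg.norm(W[i]-W[(i+1)%4]))
own=np.array([[75,130],[75,-130],[-75,-130],[-75,130]])
def f(p):
    c,s=np.cos(p[2]),np.sin(p[2]);return (own@np.array([[c,s],[-s,c]])+p[:2]-W).ravel()
s=least_squares(f,[*W.mean(0),0]);p=s.x;print(p[:2],np.degrees(p[2]),s.fun.round(1))
c,s_=np.cos(p[2]),np.sin(p[2])
g=lambda x,y:np.array([p[0]+c*x-s_*y,p[1]+s_*x+c*y])
print("stub",g(0,-65),"knob",g(0,65))
print("stub tip top cam",atz("top",P(627,262),130.5), "washer",atz("top",P(598,287),92),"dial",atz("top",P(250,268),40),"knob base",atz("top",P(253,263),50))
def Q(x,y): return (x/6.5+185-.5,y/6.5+135-.5)
# pliers: pivot, handle ends etc
for n,q,z in [("pivot",(178,222),58),("hL",(83,490),58),("hR",(208,505),58),("hLf",(130,288),58),("hRf",(208,292),58),("ringtop",(205,55),33),("ringL",(168,100),33),("ringR",(238,105),33)]: print(n,atz("top",Q(*q),z).round(1))
im=cams.grab_frame("scene"); np.save("scene0.npy",im)
crop(im,240,150,330,210,"pics/pls.png",8)
crop(im,165,205,280,305,"pics/fxs.png",6)
```

```text
[[ 696.2  -86.9]
 [ 663.6 -339.9]
 [ 517.7 -320.8]
 [ 550.4  -67.3]] [ 606.98194083 -203.74853019]
255.07628384870898
147.09747599053932
255.60753750748606
147.09399082513687
[ 606.98194083 -203.74853018] -7.398898434819232 [ 1.9  2.4  1.  -2.4 -1.9 -2.2 -1.1  2.1]
stub [ 598.61146633 -268.20731667] knob [ 615.35241532 -139.28974368]
stub tip top cam [ 599.66884796 -269.82179133  130.5       ] washer [ 597.85368299 -268.13803649   92.        ] dial [ 616.4643021  -139.65478941   40.        ] knob base [ 616.45004583 -139.68703888   50.        ]
pivot [654.5 155.4  58. ]
hL [536.2 193.4  58. ]
hR [529.7 139.5  58. ]
hLf [625.  175.7  58. ]
hRf [623.1 141.6  58. ]
ringtop [738.6 148.7  33. ]
ringL [717.4 165.   33. ]
ringR [715.  133.2  33. ]
```

View pics/pls.png

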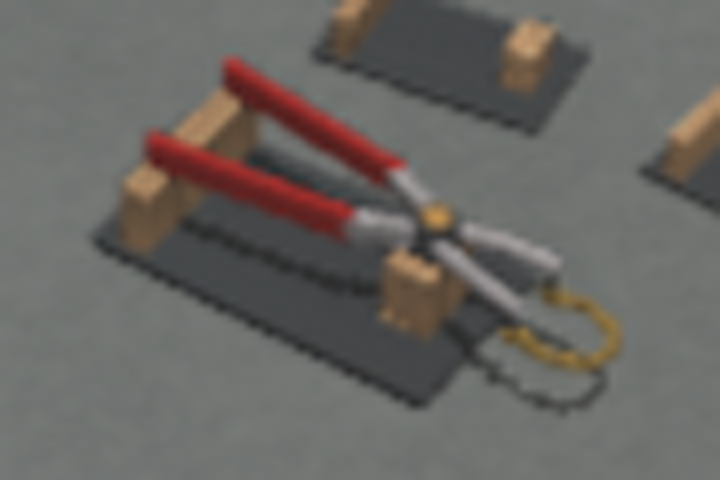

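View pics/fxs.png

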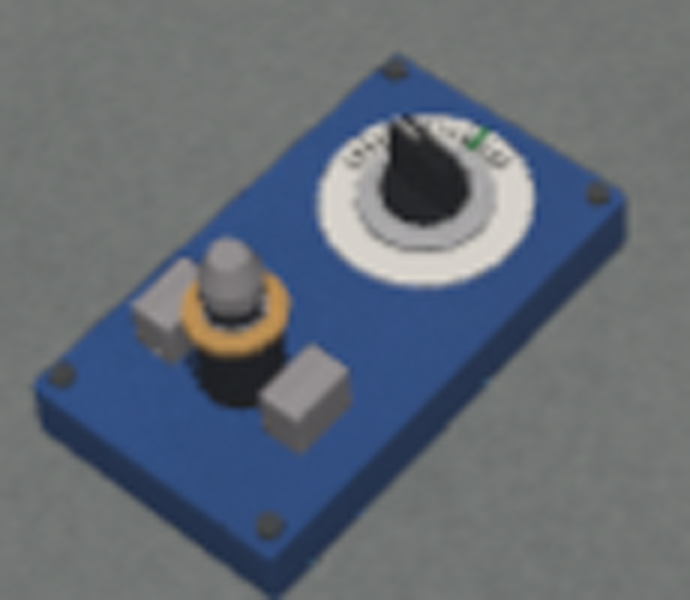

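```bash
cat >> h.py <<'E'
def Rt():
    s=env.state();return R.from_euler("xyz",s["ee_rot"],degrees=True).as_matrix(),s["ee_pos"],s
def goto(x,y,z,yaw):
    Rm,p,s=Rt();d=Rm.T@(np.array([x,y,z])-p)
    dy=(yaw-s["ee_rot"][2]+180)%360-180
    print("delta",d.round(1),"spin",round(-np.radians(dy),3),"from",p.round(1),s["ee_rot"].round(2),"q6",s["qpos"][5].round(1),"t",s["time_s"])
E
python3 - <<'E'
from h import *
goto(600,-139,200,155)
Rm,p,s=Rt();c=cams.calibration("wrist");Rw=cv2.Rodrigues(c["rvec"])[0];o=-Rw.T@c["tvec"]
print("cam in tool",Rm.T@(o-p),(Rm.T@Rw.T).round(2),c["camera_matrix"])
E
```

```text
delta [-614.7 -536.7   13.9] spin 0.147 from [164.3 551.  213.9] [-180.     0.   163.4] q6 -1.1 t 0.45
cam in tool [ 7.24292288e+01  1.45845656e-02 -1.70373306e+02] [[-0.   -0.97 -0.26]
 [ 1.    0.   -0.  ]
 [ 0.   -0.26  0.97]] [[297.31863964   0.         254.47770721]
 [  0.         297.31863964 188.02922667]
 [  0.           0.           1.        ]]
```

Request:
apply_moves:
  plan:
    - {"jaw": 0,"delta_pos": [-615,-537,14],"spin": 0.147}
    - {"jaw": 0,"delta_pos": [-615,-537,14],"spin": 0.147}
    - {"jaw": 0,"delta_pos": [-615,-537,14],"spin": 0.147}
    - {"jaw": 0,"delta_pos": [-615,-537,14],"spin": 0.147}
    - {"jaw": 0,"delta_pos": [-615,-537,14],"spin": 0.147}
    - {"jaw": 0,"delta_pos": [-615,-537,14],"spin": 0.147}
    - {"jaw": 0,"delta_pos": [-615,-537,14],"spin": 0.147}
    - {"jaw": 0,"delta_pos": [-615,-537,14],"spin": 0.147}
  squeeze: 30

```text
time_s: 1.45
ee_pos: [432.2, 126.5, 205.7]
ee_rot: [179.9, 0.1, 155.0]
force: [0.7, 0.6, 0.1]
gripper_width: 91.1
```

Run:
```python
from h import *
goto(600,-139,200,155)
```

```text
delta [-264.4 -169.6    5.8] spin -0.001 from [432.2 126.5 205.7] [1.7994e+02 5.0000e-02 1.5497e+02] q6 -50.1 t 1.45
```

Request:
apply_moves:
  plan:
    - {"jaw": 0,"delta_pos": [-264,-170,6],"spin": 0}
    - {"jaw": 0,"delta_pos": [-264,-170,6],"spin": 0}
    - {"jaw": 0,"delta_pos": [-264,-170,6],"spin": 0}
    - {"jaw": 0,"delta_pos": [-264,-170,6],"spin": 0}
    - {"jaw": 0,"delta_pos": [-264,-170,6],"spin": 0}
    - {"jaw": 0,"delta_pos": [-264,-170,6],"spin": 0}
    - {"jaw": 0,"delta_pos": [-264,-170,6],"spin": 0}
    - {"jaw": 0,"delta_pos": [-264,-170,6],"spin": 0}

```text
time_s: 2.45
ee_pos: [598.8, -137.9, 200.1]
ee_rot: [179.9, 0.0, 155.0]
force: [-1.3, -1.0, 1.0]
gripper_width: 91.1
```

Run:
```python
from h import *
goto(616,-139,150,155)
c=cams.calibration("wrist");im=cams.grab_frame("wrist");np.save("w1.npy",im);import pickle;pickle.dump(c,open("w1.pkl","wb"))
crop(im,0,0,512,384,"pics/w1.png",1.5)
g=[wproj(np.array([[616,-139,77],[616,-139,40],[599,-268.5,130.5],[599,-268.5,92]]),c)];print(g)
u,v=g[0][0];x0,y0=int(u-50),int(max(v-50,0));print(x0,y0);crop(im,x0,y0,x0+100,y0+100,"pics/w1k.png",6)
```

```text
delta [-16.1   6.2  50.1] spin 0.001 from [ 598.8 -137.9  200.1] [1.7993e+02 3.0000e-02 1.5504e+02] q6 -79.1 t 2.45
[array([[260.58373185, 198.09985622],
       [259.92290788, 188.80318365],
       [131.42057568, 252.60029171],
       [144.38726949, 236.59017522]])]
210 148
```

View pics/w1.png

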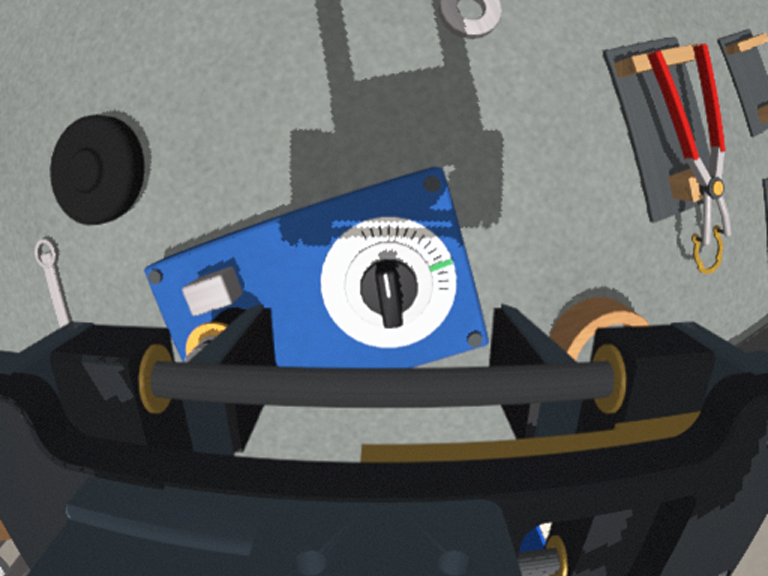

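View pics/w1k.png

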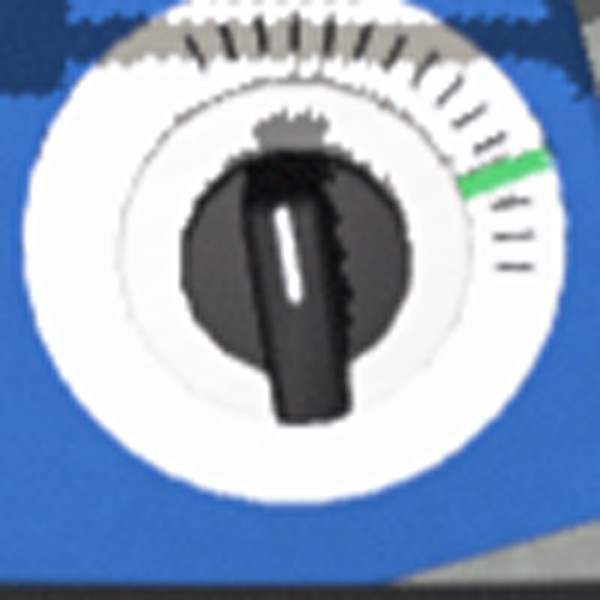

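Run:
```python
from h import *
import pickle
c=pickle.load(open("w1.pkl","rb"))
f=lambda u,v,z:watz((u/6+210-.42,v/6+148-.42),z,c)
a,b=f(293,300,84),f(280,208,84);d=b-a;print(a,b,"pointer yaw",np.degrees(np.arctan2(d[1],d[0])))
g=f(507,174,41);g0=f(549,160,41);g1=f(462,190,41)
L=f(248,250,84);
dc=np.mean([f(25,250,41),f(567,250,41),f(297,502,41)],0);print("green",g,"dial", f(25,240,41),f(567,240,41),f(297,502,41))
for cc in [(616,-139.4),]:
    for q in (g,g0,g1): print(np.degrees(np.arctan2(q[1]-cc[1],q[0]-cc[0])),np.hypot(q[0]-cc[0],q[1]-cc[1]))
    q=f(191,52,41);print("tick0",np.degrees(np.arctan2(q[1]-cc[1],q[0]-cc[0])))
    q=f(515,267,41);print("tick last",np.degrees(np.arctan2(q[1]-cc[1],q[0]-cc[0])))
# dial ellipse
P=np.array([f(25,240,41),f(567,240,41),f(297,502,41)])[:,:2]
A=np.c_[2*P,np.ones(3)];s=np.linalg.solve(A,(P**2).sum(1));print("dial c",s[:2],np.sqrt(s[2]+s[:2]@s[:2]))
# bar end bottom
print("bar end",f(277,415,84),f(350,408,84), "white start is centre?",a)
# stub
w=lambda u,v,z:watz((u/1.5-.17,v/1.5-.17),z,c)
print("corners",w(440,170,40),w(148,268,40),w(486,345,40))
```

```text
[ 612.59896886 -140.00010358   84.        ] [ 597.28115475 -135.30145396   84.        ] pointer yaw 162.94691210468747
green [619.10619342 -97.47186747  41.        ] dial [ 591.96993855 -186.52322616   41.        ] [636.01152764 -91.94092825  41.        ] [ 663.30539405 -161.83100778   41.        ]
85.7630536624775 42.043034324404786
85.47614077960337 50.5201240335028
85.9105610799082 32.922408752085104
tick0 -176.68576201991823
tick last 60.2130163249675
dial c [ 615.83972882 -140.0930492 ] 52.206591726104335
bar end [ 630.10979147 -151.07904338   84.        ] [ 634.23775608 -139.23884331   84.        ] white start is centre? [ 612.59896886 -140.00010358   84.        ]
corners [552.9279757  -69.37434486  40.        ] [ 518.55626768 -316.72129952   40.        ] [696.49508077 -89.57711728  40.        ]
```

Run:
```python
from h import *
goto(614.5,-139.5,58,163)
```

```text
delta [-14.8   4.9 142.2] spin -0.139 from [ 598.9 -137.8  200.2] [1.7993e+02 5.0000e-02 1.5506e+02] q6 -79.1 t 2.5
```

Request:
apply_moves:
  plan:
    - {"jaw": 0,"delta_pos": [-15,5,40],"spin": -0.139}
    - {"jaw": 0,"delta_pos": [-15,5,80],"spin": -0.139}
    - {"jaw": 0,"delta_pos": [-15,5,115],"spin": -0.139}
    - {"jaw": 0,"delta_pos": [-15,5,142],"spin": -0.139}
    - {"jaw": 0,"delta_pos": [-15,5,142],"spin": -0.139}
    - {"jaw": 0,"delta_pos": [-15,5,142],"spin": -0.139}
    - {"jaw": 0.6,"delta_pos": [-15,5,142],"spin": -0.139}
    - {"jaw": 0.7,"delta_pos": [-15,5,142],"spin": -0.139}
  squeeze: 30

```text
time_s: 3.5
ee_pos: [615.3, -139.6, 59.5]
ee_rot: [179.9, 0.2, 163.0]
force: [1.4, 0.1, -0.6]
gripper_width: 73.9
```

Run:
```python
from h import *
goto(614.5,-139.5,58,163)
c=cams.calibration("wrist");im=cams.grab_frame("wrist")
crop(im,150,80,360,290,"pics/w2.png",2.8)
```

```text
delta [ 0.8 -0.2  1.5] spin 0.0 from [ 615.3 -139.6   59.5] [179.93   0.18 163.03] q6 -86.9 t 3.5
```

View pics/w2.png

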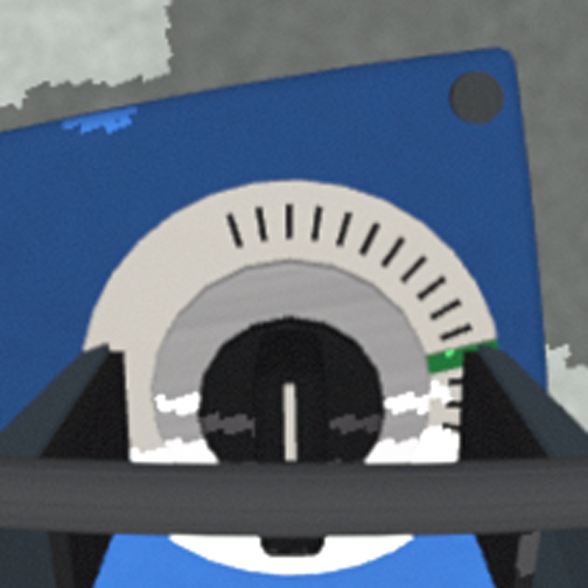

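Request:
apply_moves:
  plan:
    - {"jaw": 1,"delta_pos": [0,0,1],"spin": 0}
    - {"jaw": 1,"delta_pos": [0,0,1],"spin": 0}
    - {"jaw": 1,"delta_pos": [0,0,1],"spin": 0}
    - {"jaw": 1,"delta_pos": [0,0,1],"spin": 0}
    - {"jaw": 1,"delta_pos": [0,0,1],"spin": 0}
    - {"jaw": 1,"delta_pos": [0,0,1],"spin": 0}
    - {"jaw": 1,"delta_pos": [0,0,1],"spin": 0}
    - {"jaw": 1,"delta_pos": [0,0,1],"spin": 0}
  squeeze: 30

```text
time_s: 4.55
ee_pos: [614.9, -140.0, 58.1]
ee_rot: [180.0, 0.1, 163.0]
force: [-0.8, -3.2, 0.4]
gripper_width: 13.8
```

Run:
```python
from h import *
goto(615.3,-139.6,58,85.6)
```

```text
delta [-0.3  0.5  0.1] spin 1.351 from [ 614.9 -140.    58.1] [1.7998e+02 1.3000e-01 1.6303e+02] q6 -86.9 t 4.55
```

Request:
apply_moves:
  plan:
    - {"jaw": 1,"delta_pos": [0,0,0],"spin": 0.17}
    - {"jaw": 1,"delta_pos": [0,0,0],"spin": 0.35}
    - {"jaw": 1,"delta_pos": [0,0,0],"spin": 0.53}
    - {"jaw": 1,"delta_pos": [0,0,0],"spin": 0.71}
    - {"jaw": 1,"delta_pos": [0,0,0],"spin": 0.89}
    - {"jaw": 1,"delta_pos": [0,0,0],"spin": 1.07}
    - {"jaw": 1,"delta_pos": [0,0,0],"spin": 1.24}
    - {"jaw": 1,"delta_pos": [0,0,0],"spin": 1.35}

```text
time_s: 5.55
ee_pos: [616.3, -139.1, 58.2]
ee_rot: [179.7, -0.1, 85.4]
force: [2.6, 2.0, -2.2]
gripper_width: 13.8
```

Run:
```python
from h import *
goto(615,-139.6,58,85.6)
c=cams.calibration("wrist");im=cams.grab_frame("wrist")
crop(im,190,120,320,280,"pics/w3.png",3.6)
```

```text
delta [-0.6 -1.3  0.2] spin -0.003 from [ 616.3 -139.1   58.2] [ 1.797e+02 -8.000e-02  8.544e+01] q6 -9.4 t 5.55
```

View pics/w3.png

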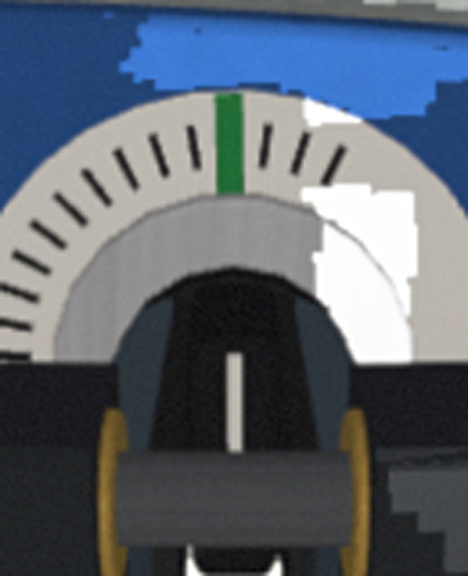

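Request:
apply_moves:
  plan:
    - {"jaw": 1,"delta_pos": [0,0,0],"spin": -0.012}
    - {"jaw": 1,"delta_pos": [0,0,0],"spin": -0.012}
    - {"jaw": 0,"delta_pos": [0,0,0],"spin": -0.012}
    - {"jaw": 0,"delta_pos": [0,0,0],"spin": -0.012}
    - {"jaw": 0,"delta_pos": [0,0,0],"spin": -0.012}
    - {"jaw": 0,"delta_pos": [0,0,-30],"spin": -0.012}
    - {"jaw": 0,"delta_pos": [0,0,-80],"spin": -0.012}
    - {"jaw": 0,"delta_pos": [0,0,-130],"spin": -0.012}

```text
time_s: 6.6
ee_pos: [615.3, -139.2, 189.4]
ee_rot: [179.8, -0.1, 86.0]
force: [1.0, 0.4, 0.1]
gripper_width: 70.9
```

Run:
```python
from h import *
goto(586.5,162,150,-5.5)
c=cams.calibration("wrist");im=cams.grab_frame("wrist")
u,v=wproj([[615,-139.5,60]],c)[0];x0,y0=int(u-60),int(max(v-60,0))
crop(im,x0,y0,x0+120,y0+120,"pics/w4.png",5)
```

```text
delta [298.4 -49.9  39.6] spin 1.597 from [ 615.3 -139.2  189.4] [ 1.7975e+02 -9.0000e-02  8.6010e+01] q6 -9.9 t 6.6
```

View pics/w4.png

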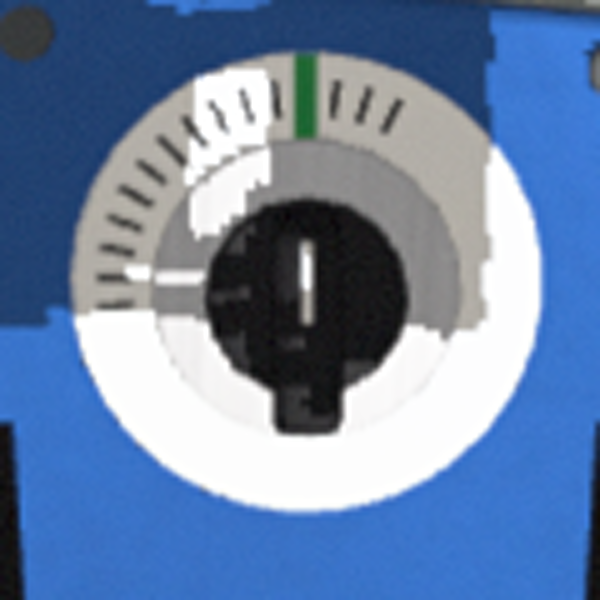

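Request:
apply_moves:
  plan:
    - {"jaw": 0,"delta_pos": [298,-50,20],"spin": 1.6}
    - {"jaw": 0,"delta_pos": [298,-50,20],"spin": 1.6}
    - {"jaw": 0,"delta_pos": [298,-50,20],"spin": 1.6}
    - {"jaw": 0,"delta_pos": [298,-50,20],"spin": 1.6}
    - {"jaw": 0,"delta_pos": [298,-50,20],"spin": 1.6}
    - {"jaw": 0,"delta_pos": [298,-50,20],"spin": 1.6}
    - {"jaw": 0,"delta_pos": [298,-50,20],"spin": 1.6}
    - {"jaw": 0,"delta_pos": [298,-50,20],"spin": 1.6}

```text
time_s: 7.65
ee_pos: [590.0, 161.1, 176.1]
ee_rot: [179.9, -1.0, 2.4]
force: [-0.7, -0.4, 0.6]
gripper_width: 91.2
```

Run:
```python
from h import *
goto(586.5,162,160,-5.5)
```

```text
delta [-3.7 -1.1 16. ] spin 0.139 from [590.  161.1 176.1] [179.9   -0.97   2.44] q6 102.0 t 7.65
```

Request:
apply_moves:
  plan:
    - {"jaw": 0,"delta_pos": [-3,-1,20],"spin": 0.139}
    - {"jaw": 0,"delta_pos": [-3,-1,40],"spin": 0.139}
    - {"jaw": 0,"delta_pos": [-3,-1,50],"spin": 0.139}
    - {"jaw": 0,"delta_pos": [-3,-1,50],"spin": 0.139}
    - {"jaw": 0,"delta_pos": [-3,-1,50],"spin": 0.139}
    - {"jaw": 0,"delta_pos": [-3,-1,50],"spin": 0.139}
    - {"jaw": 0,"delta_pos": [-3,-1,50],"spin": 0.139}
    - {"jaw": 0,"delta_pos": [-3,-1,50],"spin": 0.139}

```text
time_s: 8.65
ee_pos: [587.8, 161.9, 126.3]
ee_rot: [-180.0, -1.0, -5.5]
force: [-0.0, 0.1, -0.4]
gripper_width: 91.2
```

Run:
```python
from h import *
import pickle
goto(586.5,162,31,-5.5)
c=cams.calibration("wrist");im=cams.grab_frame("wrist");np.save("w5.npy",im);pickle.dump(c,open("w5.pkl","wb"))
crop(im,0,0,512,384,"pics/w5.png",1.5)
crop(im,150,20,350,200,"pics/w5c.png",3.3)
```

```text
delta [-3.   0.1 95.3] spin -0.0 from [587.8 161.9 126.3] [-179.95   -0.99   -5.52] q6 110.2 t 8.65
```

View pics/w5.png

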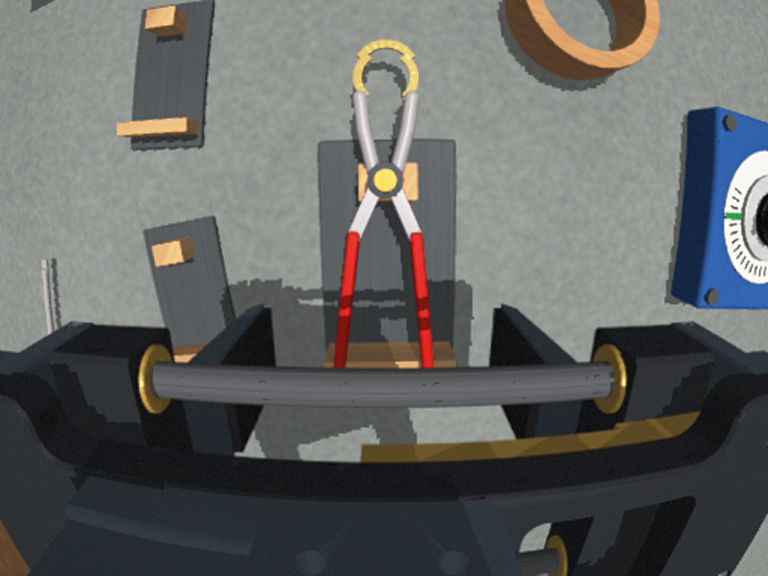

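View pics/w5c.png

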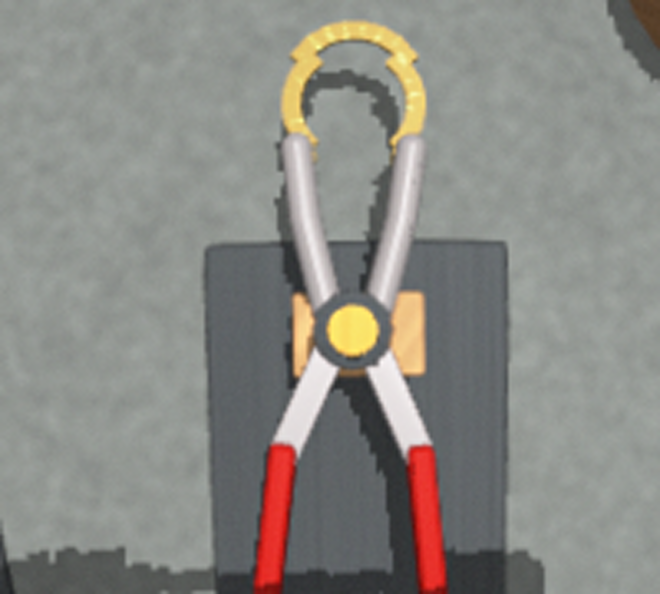

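Run:
```python
from h import *
import pickle
c=pickle.load(open("w5.pkl","rb"))
f=lambda u,v,z:watz((u/3.3+150-.35,v/3.3+20-.35),z,c)[:2]
pv=f(353,330,60);L=f(283,105,34);Rr=f(425,105,34);T=f(354,20,34)
print("pivot",pv,"ring",L,Rr,T)
hl0,hl1=f(283,450,58),f(268,585,58);hr0,hr1=f(423,450,58),f(432,585,58)
m0=(hl0+hr0)/2;m1=(hl1+hr1)/2;print("handles",m0,m1,np.linalg.norm(hl0-hr0),np.linalg.norm(hl1-hr1))
rc=(L+Rr)/2
for a,b in [(m1,pv),(m1,rc),(m1,m0),(pv,rc)]:
    d=b-a;y=np.arctan2(d[1],d[0]);print(np.degrees(y))
y=np.radians(-5.3);e=np.array([np.cos(y),np.sin(y)]);print("grip from pivot",pv-70*e,"ring outer R along",(T-pv)@e,"fwd red end",(m0-pv)@e)
```

```text
pivot [653.15725838 153.89404352] ring [716.01914316 166.35935405] [712.47310737 128.69032817] [738.45253441 145.17611306]
handles [623.78890813 156.68459299] [589.51653443 160.71253061] 34.52244815327506 41.69392461287491
-6.115359455879397
-6.035473186413305
-6.7030655408285815
-5.952224785950771
grip from pivot [583.45652951 160.35998464] ring outer R along 85.73589333458628 fwd red end -29.500556384805634
```

Run:
```python
from h import *
goto(584.5,161.5,31.2,-6)
```

```text
delta [-4.9  0.8 95. ] spin 0.008 from [587.8 161.9 126.2] [-179.96   -0.99   -5.52] q6 110.2 t 8.7
```

Request:
apply_moves:
  plan:
    - {"jaw": 0,"delta_pos": [-5,1,35],"spin": 0.008}
    - {"jaw": 0,"delta_pos": [-5,1,65],"spin": 0.008}
    - {"jaw": 0,"delta_pos": [-5,1,85],"spin": 0.008}
    - {"jaw": 0,"delta_pos": [-5,1,95],"spin": 0.008}
    - {"jaw": 0,"delta_pos": [-5,1,95],"spin": 0.008}
    - {"jaw": 0,"delta_pos": [-5,1,95],"spin": 0.008}
    - {"jaw": 0.2,"delta_pos": [-5,1,95],"spin": 0.008}
    - {"jaw": 0.3,"delta_pos": [-5,1,95],"spin": 0.008}
  squeeze: 50

```text
time_s: 9.7
ee_pos: [584.7, 161.4, 31.8]
ee_rot: [-179.9, -1.0, -6.0]
force: [-0.5, -0.3, 1.2]
gripper_width: 74.5
```

Run:
```python
from h import *
goto(584.5,161.5,31.2,-6);s=env.state();print(s["gripper_width"],s["force"])
im=cams.grab_frame("wrist")
crop(im,150,20,350,290,"pics/w6.png",2.2)
```

```text
delta [-0.2 -0.1  0.6] spin 0.0 from [584.7 161.4  31.8] [-179.93   -1.05   -5.98] q6 110.7 t 9.7
74.54732000267538 [-0.53931634 -0.29478372  1.15502063]
```

View pics/w6.png

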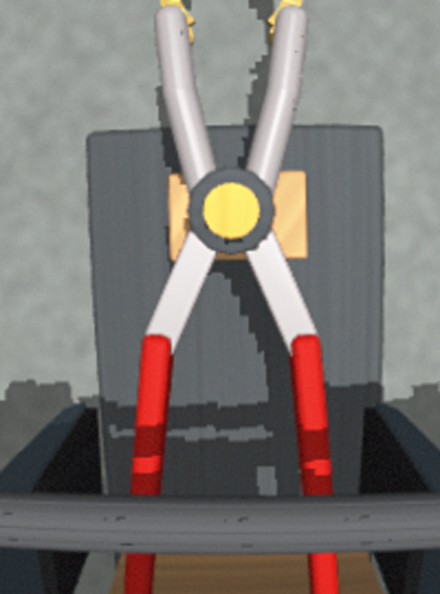

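Request:
apply_moves:
  plan:
    - {"jaw": 0.6,"delta_pos": [0,0,0.5],"spin": 0}
    - {"jaw": 0.8,"delta_pos": [0,0,0.5],"spin": 0}
    - {"jaw": 1,"delta_pos": [0,0,0.5],"spin": 0}
    - {"jaw": 1,"delta_pos": [0,0,0.5],"spin": 0}
    - {"jaw": 1,"delta_pos": [0,0,0.5],"spin": 0}
    - {"jaw": 1,"delta_pos": [0,0,0.5],"spin": 0}
    - {"jaw": 1,"delta_pos": [0,0,0.5],"spin": 0}
    - {"jaw": 1,"delta_pos": [0,0,0.5],"spin": 0}
  squeeze: 50

```text
time_s: 10.75
ee_pos: [584.3, 161.5, 31.2]
ee_rot: [-179.9, -1.0, -6.0]
force: [-3.0, 1.7, 3.0]
gripper_width: 31.9
```

Run:
```python
from h import *
import pickle
goto(584.5,161.5,170,-6);s=env.state();print(s["gripper_width"],s["force"])
im=cams.grab_frame("wrist");np.save("w7.npy",im);pickle.dump(cams.calibration("wrist"),open("w7.pkl","wb"))
crop(im,150,0,350,240,"pics/w7.png",2.5)
```

```text
delta [   2.6   -0.2 -138.8] spin 0.0 from [584.3 161.5  31.2] [-179.93   -1.     -5.99] q6 110.7 t 10.75
31.87695606099524 [-2.96648489  1.74092466  3.00480572]
```

View pics/w7.png

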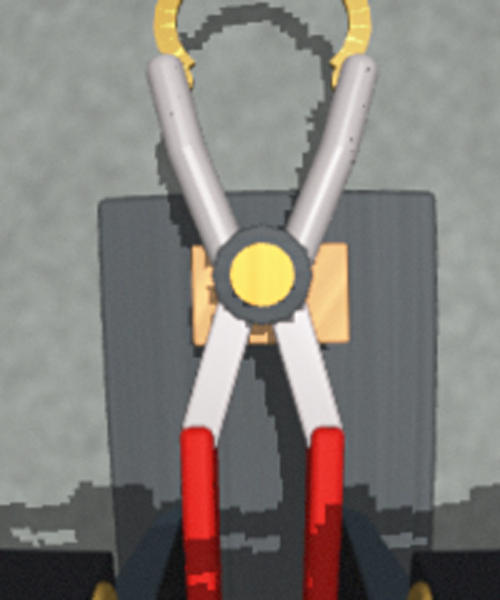

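Request:
apply_moves:
  plan:
    - {"jaw": 1,"delta_pos": [0,0,-10],"spin": 0}
    - {"jaw": 1,"delta_pos": [0,0,-25],"spin": 0}
    - {"jaw": 1,"delta_pos": [0.8,0,-45],"spin": 0}
    - {"jaw": 1,"delta_pos": [1.3,0,-70],"spin": 0}
    - {"jaw": 1,"delta_pos": [1.8,0,-95],"spin": 0}
    - {"jaw": 1,"delta_pos": [2.3,0,-120],"spin": 0}
    - {"jaw": 1,"delta_pos": [2.6,0,-135],"spin": 0}
    - {"jaw": 1,"delta_pos": [2.6,0,-139],"spin": 0}
  squeeze: 55

```text
time_s: 11.8
ee_pos: [585.0, 161.3, 171.5]
ee_rot: [-179.9, -1.1, -6.0]
force: [-0.9, -1.0, -2.2]
gripper_width: 31.7
```

Run:
```python
from h import *
import pickle
goto(480,-215,170,-24);s=env.state();print(s["gripper_width"],s["force"])
im=cams.grab_frame("wrist");np.save("w8.npy",im);pickle.dump(cams.calibration("wrist"),open("w8.pkl","wb"))
crop(im,150,0,350,240,"pics/w8.png",2.5)
im=cams.grab_frame("scene");u,v=proj("scene",[[640,155,170]])[0];x0,y0=int(u-60),int(v-50);crop(im,x0,y0,x0+120,y0+100,"pics/s8.png",6)
```

```text
delta [-65.2 385.2  -0.5] spin 0.314 from [585.  161.3 171.5] [-179.89   -1.12   -5.99] q6 110.6 t 11.8
31.69229615202196 [-0.90242407 -1.03414444 -2.16107452]
```

View pics/w8.png

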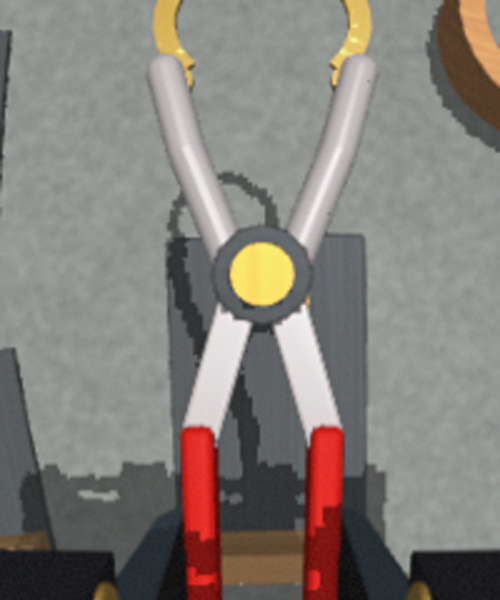

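View pics/s8.png

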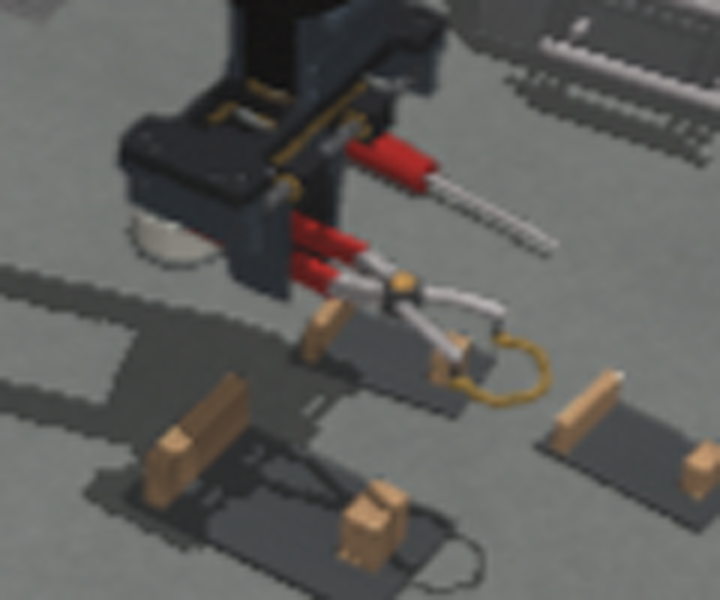

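Request:
apply_moves:
  plan:
    - {"jaw": 1,"delta_pos": [-5,20,0],"spin": 0.03}
    - {"jaw": 1,"delta_pos": [-10,55,0],"spin": 0.06}
    - {"jaw": 1,"delta_pos": [-17,95,0],"spin": 0.09}
    - {"jaw": 1,"delta_pos": [-24,135,0],"spin": 0.12}
    - {"jaw": 1,"delta_pos": [-30,175,0],"spin": 0.15}
    - {"jaw": 1,"delta_pos": [-35,205,0],"spin": 0.17}
    - {"jaw": 1,"delta_pos": [-37,220,0],"spin": 0.18}
    - {"jaw": 1,"delta_pos": [-37,220,0],"spin": 0.18}
  squeeze: 55

```text
time_s: 12.9
ee_pos: [524.0, -54.5, 168.9]
ee_rot: [-179.8, -0.9, -16.4]
force: [0.5, 0.9, -0.9]
gripper_width: 31.7
```

Run:
```python
from h import *
goto(478.4,-215.3,172,-24);s=env.state();print(s["gripper_width"],s["force"])
```

```text
delta [  1.7 167.1  -3.8] spin 0.132 from [524.  -54.5 168.9] [-179.75   -0.92  -16.42] q6 99.1 t 12.9
31.702100044291992 [ 0.46407185  0.88879926 -0.87564742]
```

Request:
apply_moves:
  plan:
    - {"jaw": 1,"delta_pos": [0,25,-4],"spin": 0.03}
    - {"jaw": 1,"delta_pos": [1,65,-4],"spin": 0.06}
    - {"jaw": 1,"delta_pos": [1.5,105,-4],"spin": 0.09}
    - {"jaw": 1,"delta_pos": [1.7,140,-4],"spin": 0.12}
    - {"jaw": 1,"delta_pos": [1.7,160,-4],"spin": 0.132}
    - {"jaw": 1,"delta_pos": [1.7,167,-4],"spin": 0.132}
    - {"jaw": 1,"delta_pos": [1.7,167,-4],"spin": 0.132}
    - {"jaw": 1,"delta_pos": [1.7,167,-4],"spin": 0.132}
  squeeze: 55

```text
time_s: 13.9
ee_pos: [478.8, -214.2, 172.1]
ee_rot: [-179.6, -0.9, -23.9]
force: [-0.3, -0.2, -1.4]
gripper_width: 31.7
```

Run:
```python
from h import *
import pickle
goto(478.4,-215.3,172,-24);s=env.state();print(s["gripper_width"],s["force"])
D={}
for n in ["wrist","top","scene"]:
    D[n]=cams.grab_frame(n)
D["cal"]=cams.calibration("wrist");pickle.dump(D,open("v9.pkl","wb"))
crop(D["wrist"],180,0,330,110,"pics/w9.png",5)
u,v=proj("top",[[599,-269,150]])[0];x0,y0=int(u-40),int(v-35);print(x0,y0);crop(D["top"],x0,y0,x0+80,y0+70,"pics/t9.png",8)
u,v=proj("scene",[[599,-269,130]])[0];x0,y0=int(u-40),int(v-40);print(x0,y0);crop(D["scene"],x0,y0,x0+80,y0+70,"pics/s9.png",8)
```

```text
delta [0.1 1.2 0.1] spin 0.002 from [ 478.8 -214.2  172.1] [-179.61   -0.87  -23.91] q6 88.1 t 13.9
31.695727243011973 [-0.27431146 -0.20927515 -1.35957441]
330 145
161 205
```

View pics/w9.png

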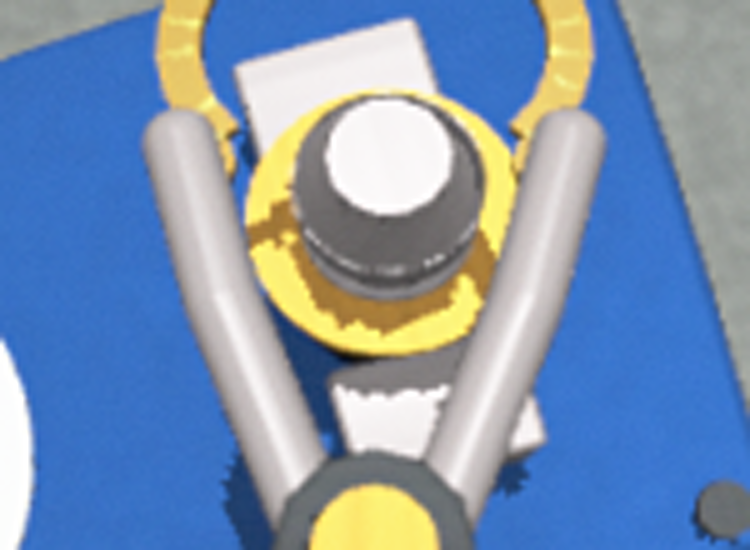

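View pics/t9.png

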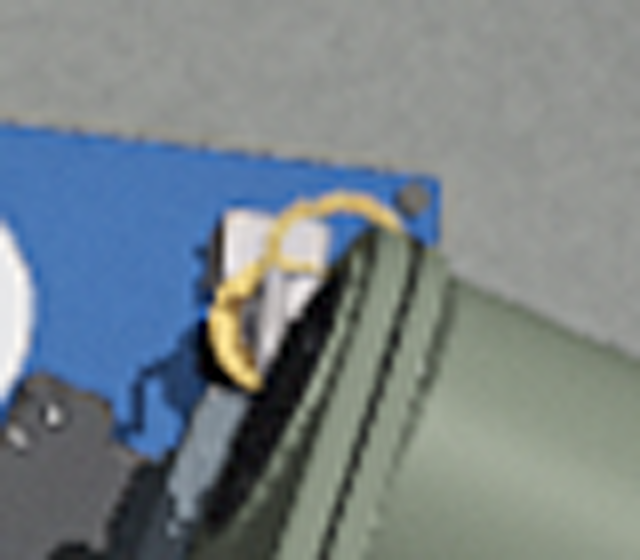

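View pics/s9.png

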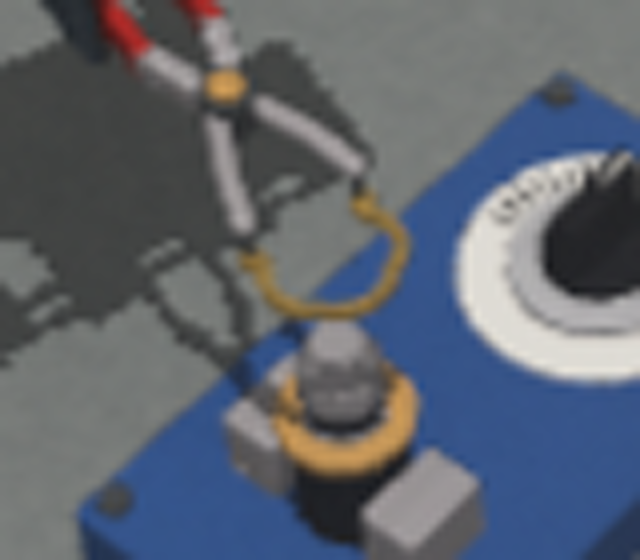

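```bash
cat > ov.py <<'E'
from h import *
import pickle,sys
D=pickle.load(open(sys.argv[1],"rb"));tcp=np.array(eval(sys.argv[2]));yaw=np.radians(float(sys.argv[3]))
ox,oy,oz=eval(sys.argv[4]);stub=eval(sys.argv[5]);tag=sys.argv[6]
e=np.array([np.cos(yaw),np.sin(yaw),0]);l=np.array([-e[1],e[0],0])
c=tcp+e*ox+l*oy+np.array([0,0,oz]);print("ring pred",c)
t=np.linspace(0.5,2*np.pi-.5,60)+np.pi+yaw
def ring(r,z,cc,tt=t):return np.c_[cc[0]+r*np.cos(tt),cc[1]+r*np.sin(tt),np.full(len(tt),z)]
tf=np.linspace(0,2*np.pi,60)
for n in ["scene","top","wrist"]:
    P=(lambda X:wproj(X,D["cal"])) if n=="wrist" else (lambda X:proj(n,X))
    q=P(np.array([[stub[0],stub[1],130]]))[0];h=(40,35) if n!="wrist" else (75,55)
    x0,y0=int(q[0]-h[0]),int(max(q[1]-h[1],0));f=9 if n!="wrist" else 5
    im=np.ascontiguousarray(cv2.resize(D[n][y0:y0+2*h[1],x0:x0+2*h[0],::-1],None,fx=f,fy=f,interpolation=cv2.INTER_CUBIC))
    for X,col in [(ring(17.7,c[2],c),(255,0,255)),(ring(22.4,c[2],c),(255,0,255)),(ring(9,130.5,stub,tf),(0,255,0)),(ring(15,116.5,stub,tf),(0,255,0)),(ring(24,92,stub,tf),(0,255,0))]:
        p=((P(X)-[x0,y0]+.5)*f-.5).astype(np.int32);cv2.polylines(im,[p],False,col,1)
    print(n,x0,y0);cv2.imwrite(f"pics/ov_{tag}_{n}.png",im)
E
python3 ov.py v9.pkl "(478.8,-214.2,172.1)" -23.9 "(132,0,.8)" "(599,-269)" a
python3 - <<'E'
from h import *
import pickle
D=pickle.load(open("v9.pkl","rb"))
print(watz((391/5+180-.4,155/5-.4),130.5,D["cal"]), watz((383/5+180-.4,222/5-.4),92,D["cal"]))
E
```

```text
ring pred [ 599.48152209 -267.67868945  172.9       ]
scene 161 210
top 328 147
wrist 181 0
[ 598.00752341 -269.89302785  130.5       ] [ 597.75769479 -268.51258558   92.        ]
```

View pics/ov_a_scene.png

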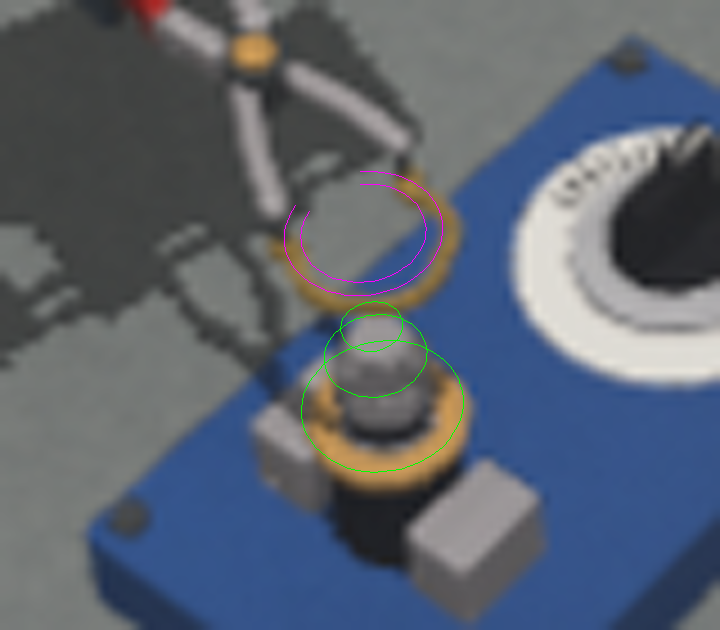

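View pics/ov_a_top.png

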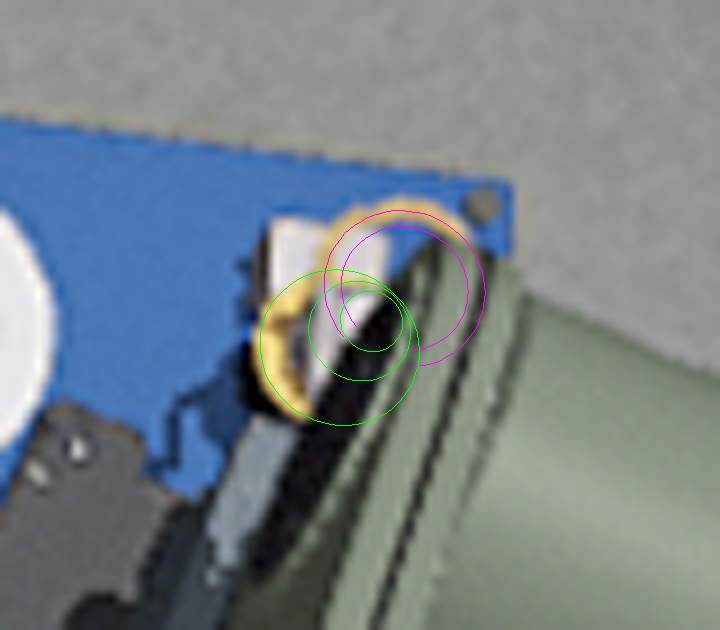

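View pics/ov_a_wrist.png

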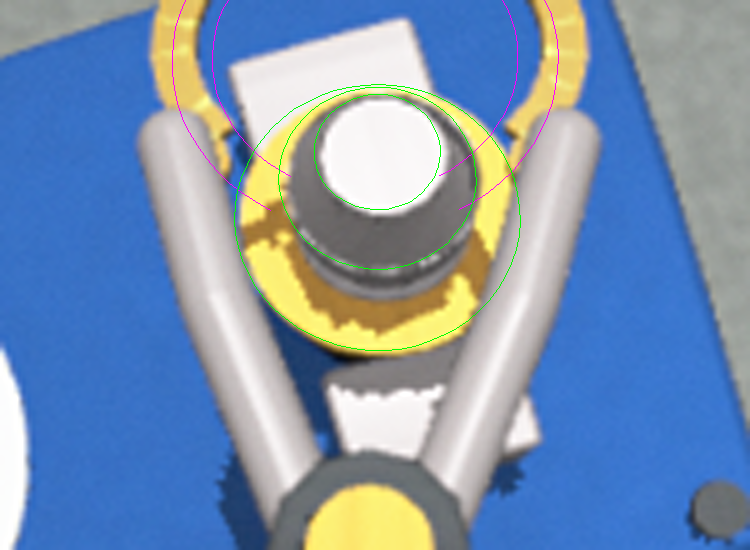

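Request:
apply_moves:
  plan:
    - {"jaw": 1,"delta_pos": [0,1,6],"spin": 0}
    - {"jaw": 1,"delta_pos": [0,2,14],"spin": 0}
    - {"jaw": 1,"delta_pos": [-0.3,2,22],"spin": 0}
    - {"jaw": 1,"delta_pos": [-0.5,2,29],"spin": 0}
    - {"jaw": 1,"delta_pos": [-0.5,2,33],"spin": 0}
    - {"jaw": 1,"delta_pos": [-0.5,2,35],"spin": 0}
    - {"jaw": 1,"delta_pos": [-0.5,2,35],"spin": 0}
    - {"jaw": 1,"delta_pos": [-0.5,2,35],"spin": 0}
  squeeze: 55

```text
time_s: 15.05
ee_pos: [478.2, -216.2, 137.5]
ee_rot: [-179.6, -0.9, -23.9]
force: [-0.2, 0.4, -1.8]
gripper_width: 31.4
```

```bash
cat > snap.py <<'E'
from h import *
import pickle,sys
s=env.state();print(s["ee_pos"].round(2),s["ee_rot"].round(2),s["gripper_width"],s["force"],s["time_s"])
D={n:cams.grab_frame(n) for n in ["wrist","top","scene"]}
D["cal"]=cams.calibration("wrist");D["s"]=s;pickle.dump(D,open(sys.argv[1],"wb"))
crop(D["wrist"],180,0,330,110,f"pics/{sys.argv[1]}_w.png",5)
for n in ["top","scene"]:
    u,v=proj(n,[[599,-269,130]])[0];x0,y0=int(u-30),int(v-27);print(n,x0,y0);crop(D[n],x0,y0,x0+60,y0+54,f"pics/{sys.argv[1]}_{n[0]}.png",11)
E
python3 snap.py v10
```

```text
[ 478.17 -216.19  137.46] [-179.62   -0.91  -23.92] 31.375408406699528 [-0.22997887  0.36257008 -1.76967002] 15.05
top 338 155
scene 171 218
```

View pics/v10_w.png

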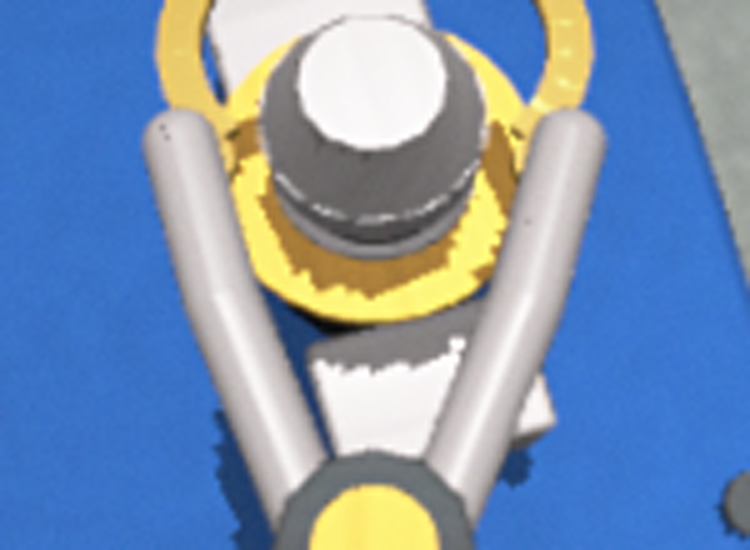

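View pics/v10_s.png

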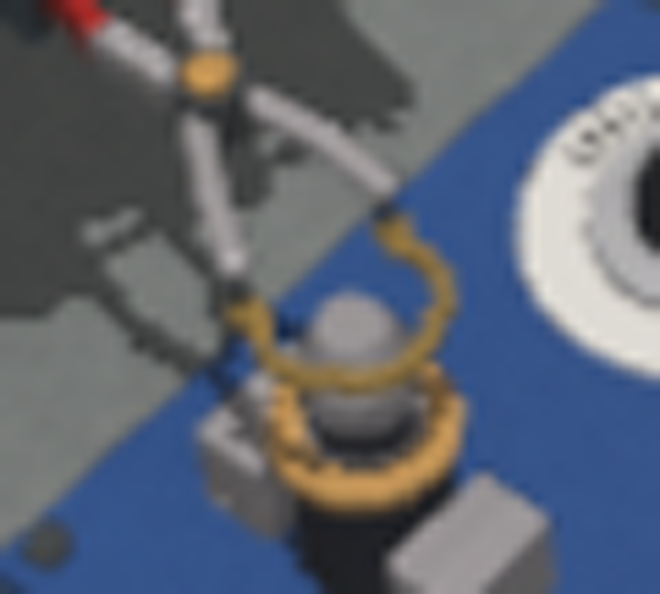

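View pics/v10_t.png

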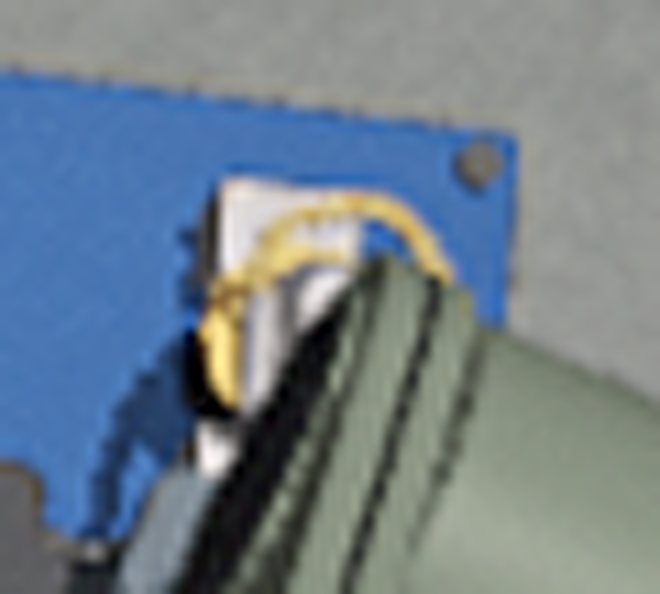

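Run:
```python
from h import *
import pickle
D=pickle.load(open("v10","rb"));s=D["s"];c=D["cal"]
Rm=R.from_euler("xyz",s["ee_rot"],degrees=True).as_matrix();p=s["ee_pos"]
yaw=np.radians(s["ee_rot"][2]);e=np.array([np.cos(yaw),np.sin(yaw),0]);l=np.array([np.sin(yaw),-np.cos(yaw),0])
T=lambda X:(np.round((X-p)@e,1),np.round((X-p)@l,1))
gz=p[2]+18.8
for z in (6,8,10,12): print("pivot",z,T(watz((262/2.5+150-.3,274/2.5-.3),gz+z,c)))
print("tip",T(watz((373/5+180-.4,83/5-.4),130.5,c)))
# ring rear tips / arm ends: 
for q in [(166,120),(582,120),(157,35),(593,35),(205,35),(545,35)]: print("pt",q,T(watz((q[0]/5+180-.4,q[1]/5-.4),gz-16.5,c)))
print("washer L/R/bottom",T(watz((375/5+180-.4,322/5-.4),92,c)))
```

```text
pivot 6 (np.float64(71.8), np.float64(0.3))
pivot 8 (np.float64(71.7), np.float64(0.3))
pivot 10 (np.float64(71.7), np.float64(0.3))
pivot 12 (np.float64(71.6), np.float64(0.4))
tip (np.float64(130.7), np.float64(-0.1))
pt (166, 120) (np.float64(123.5), np.float64(-23.7))
pt (582, 120) (np.float64(123.4), np.float64(23.9))
pt (157, 35) (np.float64(134.6), np.float64(-24.9))
pt (593, 35) (np.float64(134.4), np.float64(25.4))
pt (205, 35) (np.float64(134.2), np.float64(-19.3))
pt (545, 35) (np.float64(134.1), np.float64(19.8))
washer L/R/bottom (np.float64(106.9), np.float64(-0.0))
```

```bash
sed -i 's/ring(17.7/ring(19.5/; s/ring(22.4/ring(25/' ov.py
python3 ov.py v10 "(478.17,-216.19,137.46)" -23.92 "(133.7,0,.8)" "(597.7,-269.2)" b
```

```text
ring pred [ 600.38683837 -270.40009518  138.26      ]
scene 161 210
top 328 147
wrist 179 0
```

View pics/ov_b_scene.png

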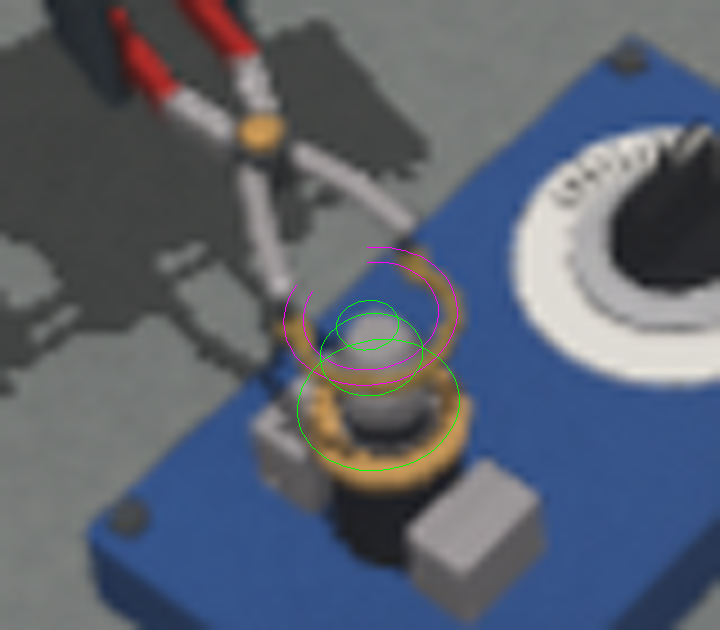

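View pics/ov_b_top.png

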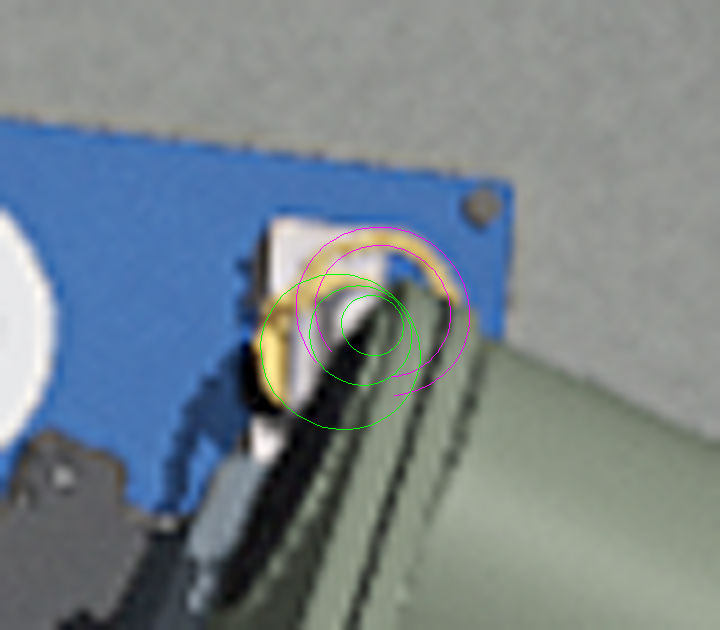

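View pics/ov_b_wrist.png

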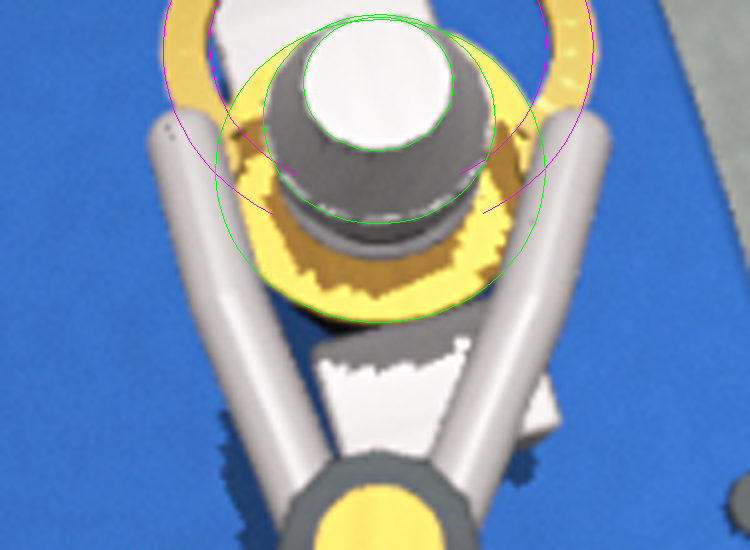

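Run:
```python
from h import *
import pickle
for fn in ["v9.pkl","v10"]:
    D=pickle.load(open(fn,"rb"));im=D["scene"];x0,y0=161,210
    f=20;c=cv2.resize(im[210:260,165:225,::-1],None,fx=13,fy=12,interpolation=cv2.INTER_NEAREST);cv2.imwrite(f"pics/z_{fn[:3]}.png",c)
D=pickle.load(open("v10","rb"))
p=np.array([478.17,-216.19,137.46]);y=np.radians(-23.92);e=np.array([np.cos(y),np.sin(y),0]);l=np.array([np.sin(y),-np.cos(y),0])
T=lambda X:(np.round((X-p)@e,1),np.round((X-p)@l,1))
# from ov_b_scene coords (9x, origin 161,210)
g=lambda u,v,z:T(atz("scene",(u/9+161-.44,v/9+210-.44),z))
print("pivot",[g(261,131,137.46+18.8+z) for z in (6,10)])
print("tip",g(378,336,130.5)); print("washer",g((309+470)/2,(488-131/2-2),92))
print("scene px",proj("scene",p+e*71.7+[0,0,27]),proj("scene",[[597.7,-269.2,130.5]]))
```

```text
pivot [(np.float64(73.9), np.float64(-0.9)), (np.float64(77.1), np.float64(0.5))]
tip (np.float64(135.9), np.float64(-0.4))
washer (np.float64(137.8), np.float64(0.4))
scene px [[188.76075773 223.19919993]] [[201.41476581 245.68351534]]
```

View pics/z_v10.png

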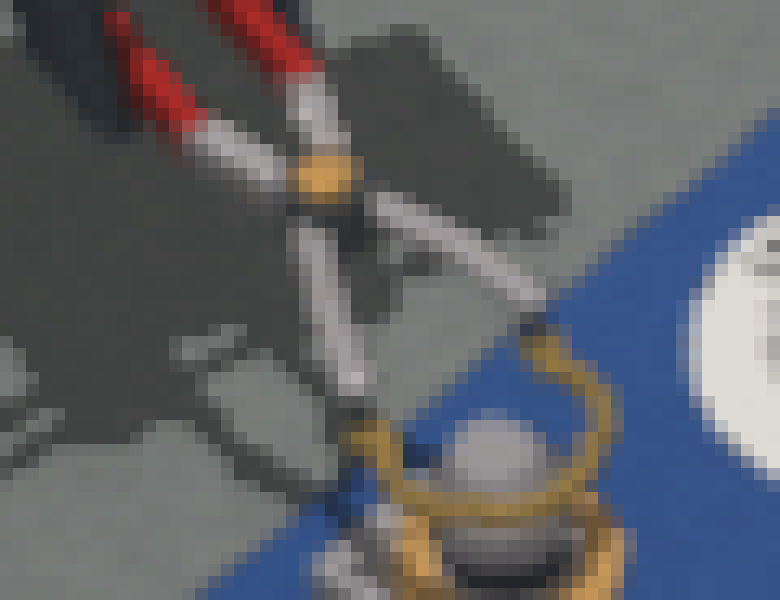

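Request:
apply_moves:
  plan:
    - {"jaw": 1,"delta_pos": [-1,0,0],"spin": 0}
    - {"jaw": 1,"delta_pos": [-2.2,0,2],"spin": 0}
    - {"jaw": 1,"delta_pos": [-2.2,0,5],"spin": 0}
    - {"jaw": 1,"delta_pos": [-2.3,0,8],"spin": 0}
    - {"jaw": 1,"delta_pos": [-2.3,0,11],"spin": 0}
    - {"jaw": 1,"delta_pos": [-2.4,0,13],"spin": 0}
    - {"jaw": 1,"delta_pos": [-2.4,0,13],"spin": 0}
    - {"jaw": 1,"delta_pos": [-2.4,0,13],"spin": 0}
  squeeze: 55

```text
time_s: 16.2
ee_pos: [476.2, -215.2, 124.5]
ee_rot: [-179.6, -0.9, -23.9]
force: [-0.2, 0.2, -1.8]
gripper_width: 31.7
```

```bash
python3 snap.py v11
python3 - <<'E'
import pickle,cv2
D=pickle.load(open("v11","rb"));cv2.imwrite("pics/z11.png",cv2.resize(D["scene"][215:265,170:225,::-1],None,fx=13,fy=12,interpolation=cv2.INTER_NEAREST))
E
```

```text
[ 476.22 -215.21  124.47] [-179.62   -0.92  -23.92] 31.660250296292567 [-0.21576989  0.19958341 -1.778768  ] 16.2
top 338 155
scene 171 218
```

View pics/v11_w.png

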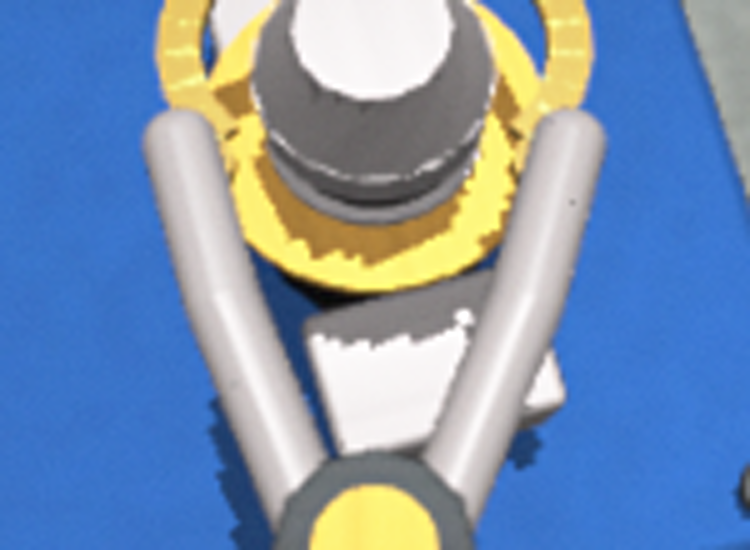

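View pics/z11.png

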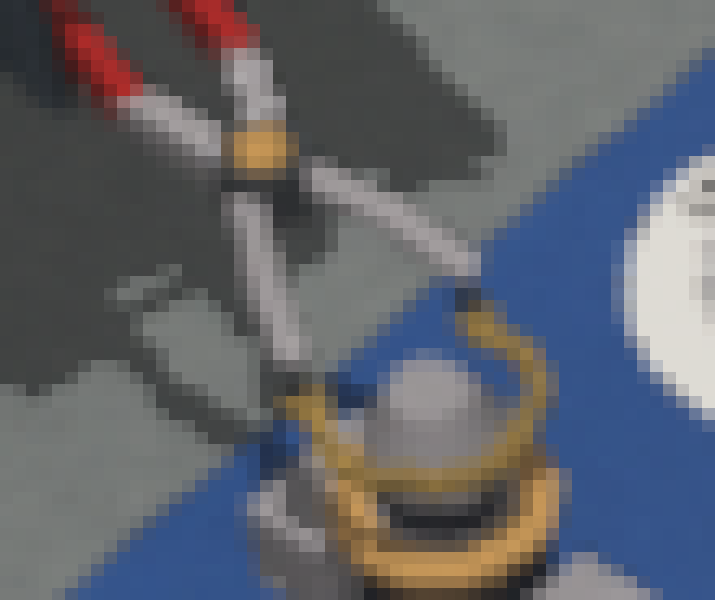

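View pics/v11_t.png

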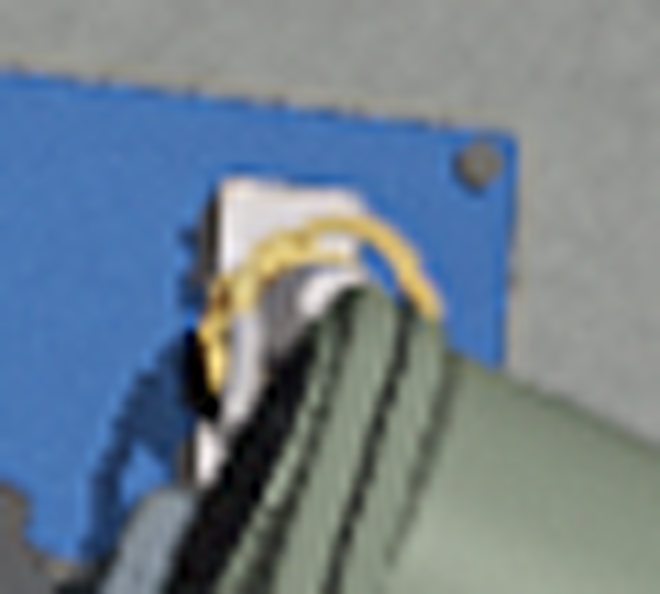

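Request:
apply_moves:
  plan:
    - {"jaw": 1,"delta_pos": [0,0,1.5],"spin": 0}
    - {"jaw": 1,"delta_pos": [0,0,3],"spin": 0}
    - {"jaw": 1,"delta_pos": [0,0,4.5],"spin": 0}
    - {"jaw": 1,"delta_pos": [-0.1,0,6],"spin": 0}
    - {"jaw": 1,"delta_pos": [-0.1,0,7.5],"spin": 0}
    - {"jaw": 1,"delta_pos": [-0.1,0,8],"spin": 0}
    - {"jaw": 1,"delta_pos": [-0.1,0,8],"spin": 0}
    - {"jaw": 1,"delta_pos": [-0.1,0,8],"spin": 0}
  squeeze: 55

```text
time_s: 17.35
ee_pos: [476.3, -215.2, 116.6]
ee_rot: [-179.6, -0.9, -23.9]
force: [-0.3, -0.7, -2.6]
gripper_width: 31.8
```

```bash
python3 snap.py v12
python3 - <<'E'
import pickle,cv2
D=pickle.load(open("v12","rb"));cv2.imwrite("pics/z12.png",cv2.resize(D["scene"][225:265,180:220,::-1],None,fx=15,fy=15,interpolation=cv2.INTER_CUBIC))
E
```

```text
[ 476.3  -215.21  116.57] [-179.62   -0.93  -23.92] 31.757234538629422 [-0.29266003 -0.70163971 -2.6065627 ] 17.35
top 338 155
scene 171 218
```

View pics/v12_w.png

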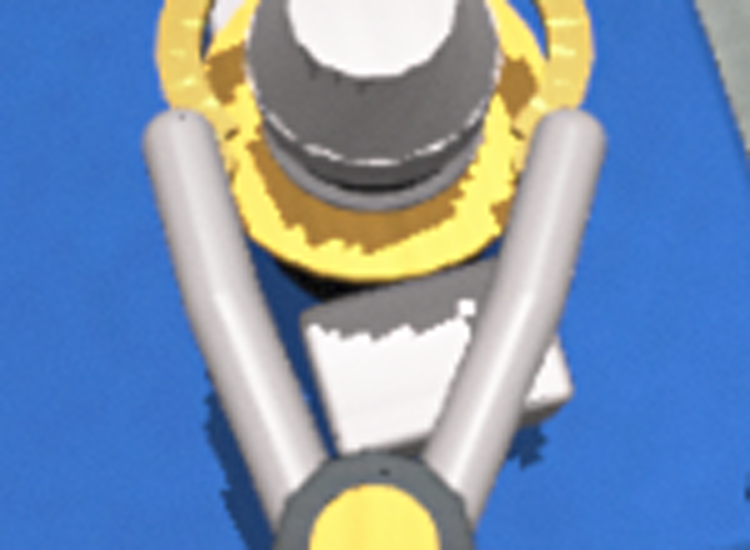

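View pics/z12.png

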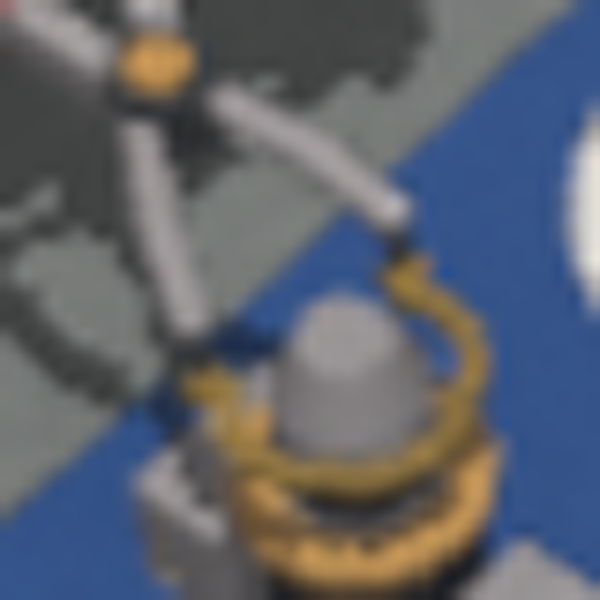

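```bash
cat > ov2.py <<'E'
from h import *
import pickle,sys
D=pickle.load(open(sys.argv[1],"rb"));z=float(sys.argv[2]);bx,by=float(sys.argv[3]),float(sys.argv[4])
S=(597.7,-269.2);tf=np.linspace(0,2*np.pi,80)
def ring(r,z):return np.c_[S[0]+r*np.cos(tf),S[1]+r*np.sin(tf),np.full(80,z)]
x0,y0,f=180,222,14
im=np.ascontiguousarray(cv2.resize(D["scene"][y0:y0+42,x0:x0+42,::-1],None,fx=f,fy=f,interpolation=cv2.INTER_CUBIC))
for r,zz,col in [(9,130.5,(0,255,0)),(15,116.5,(0,255,0)),(24,92,(0,255,0)),(18,z,(255,0,255)),(25,z,(255,0,255))]:
    p=((proj("scene",ring(r,zz))+[bx,by]-[x0,y0]+.5)*f-.5).astype(np.int32);cv2.polylines(im,[p],True,col,1)
y=np.radians(-23.92);a=np.array([*S,z]);b=a+30*np.array([np.cos(y),np.sin(y),0])
p=((proj("scene",[a,b])+[bx,by]-[x0,y0]+.5)*f-.5).astype(int);cv2.line(im,p[0].tolist(),p[1].tolist(),(0,0,255),1)
cv2.imwrite(sys.argv[5],im)
E
python3 ov2.py v12 117.4 1.2 1.5 pics/o12.png
```

```text
(no output)
```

View pics/o12.png

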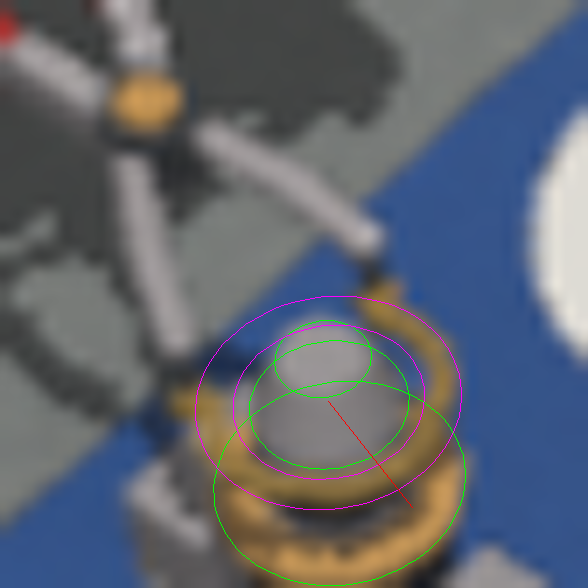

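Request:
apply_moves:
  plan:
    - {"jaw": 1,"delta_pos": [0,0,1.5],"spin": 0}
    - {"jaw": 1,"delta_pos": [0,0,3],"spin": 0}
    - {"jaw": 1,"delta_pos": [0,0,4.5],"spin": 0}
    - {"jaw": 1,"delta_pos": [-0.1,0,6],"spin": 0}
    - {"jaw": 1,"delta_pos": [-0.1,0,7.5],"spin": 0}
    - {"jaw": 1,"delta_pos": [-0.1,0,8.5],"spin": 0}
    - {"jaw": 1,"delta_pos": [-0.1,0,8.5],"spin": 0}
    - {"jaw": 1,"delta_pos": [-0.1,0,8.5],"spin": 0}
  squeeze: 55

```text
time_s: 18.5
ee_pos: [476.4, -215.2, 108.1]
ee_rot: [-179.6, -0.9, -23.9]
force: [-0.1, -0.2, -2.0]
gripper_width: 31.4
```

```bash
python3 snap.py v13;python3 ov2.py v13 109 1.2 1.5 pics/o13.png
```

```text
[ 476.37 -215.22  108.12] [-179.63   -0.94  -23.92] 31.379587653237284 [-0.08269074 -0.18281165 -1.97090226] 18.5
top 338 155
scene 171 218
```

View pics/o13.png

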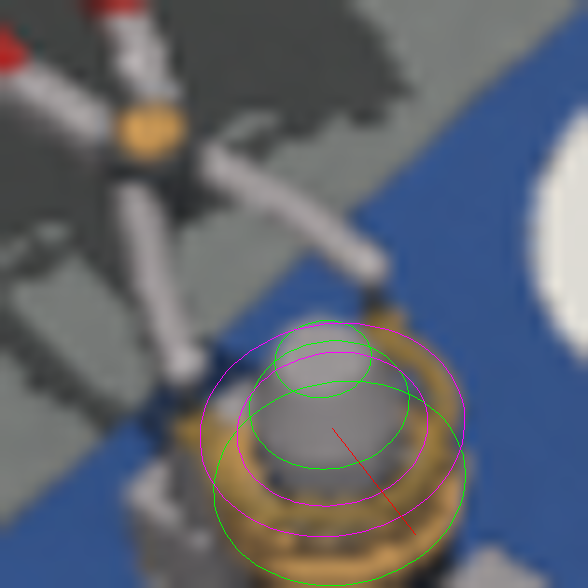

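View pics/v13_w.png

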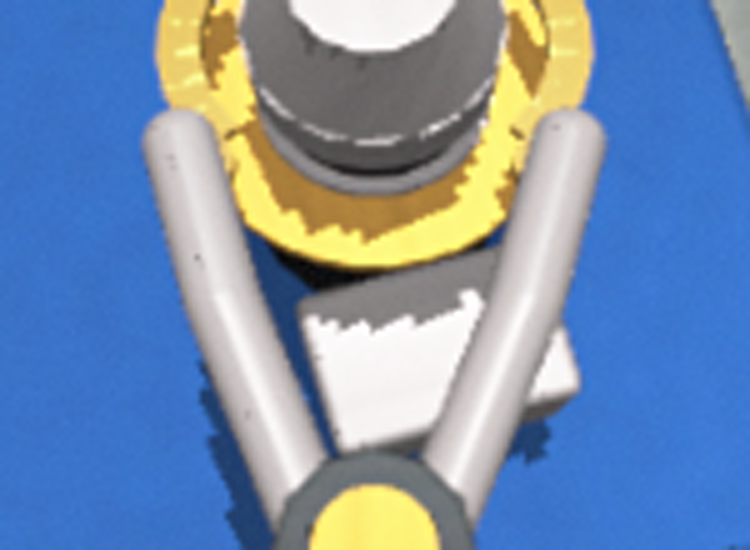

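Request:
apply_moves:
  plan:
    - {"jaw": 1,"delta_pos": [0,0,1.5],"spin": 0}
    - {"jaw": 1,"delta_pos": [0,0,3],"spin": 0}
    - {"jaw": 1,"delta_pos": [0,0,4.5],"spin": 0}
    - {"jaw": 1,"delta_pos": [-0.1,0,6],"spin": 0}
    - {"jaw": 1,"delta_pos": [-0.1,0,7.5],"spin": 0}
    - {"jaw": 1,"delta_pos": [-0.1,0,8.7],"spin": 0}
    - {"jaw": 1,"delta_pos": [-0.1,0,8.7],"spin": 0}
    - {"jaw": 1,"delta_pos": [-0.1,0,8.7],"spin": 0}
  squeeze: 55

```text
time_s: 19.65
ee_pos: [476.5, -215.2, 99.4]
ee_rot: [-179.6, -0.9, -23.9]
force: [0.1, -0.2, -1.7]
gripper_width: 31.7
```

```bash
python3 snap.py v14;python3 ov2.py v14 100.2 1.2 1.5 pics/o14.png
```

```text
[ 476.46 -215.16   99.44] [-179.62   -0.94  -23.92] 31.74064840238483 [ 0.07553946 -0.21974161 -1.69727935] 19.65
top 338 155
scene 171 218
```

View pics/o14.png

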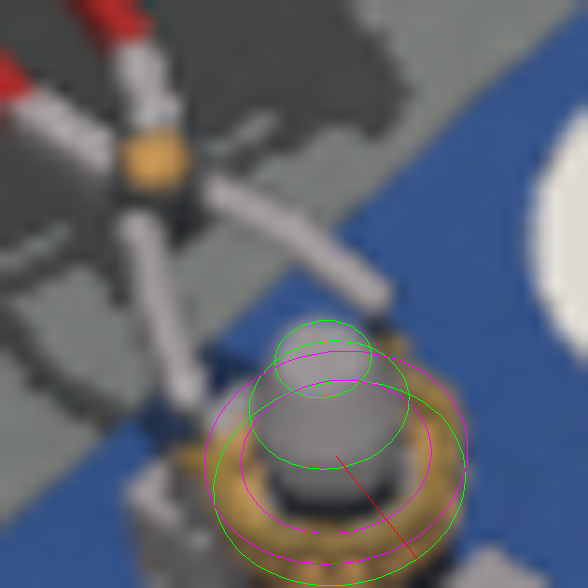

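View pics/v14_w.png

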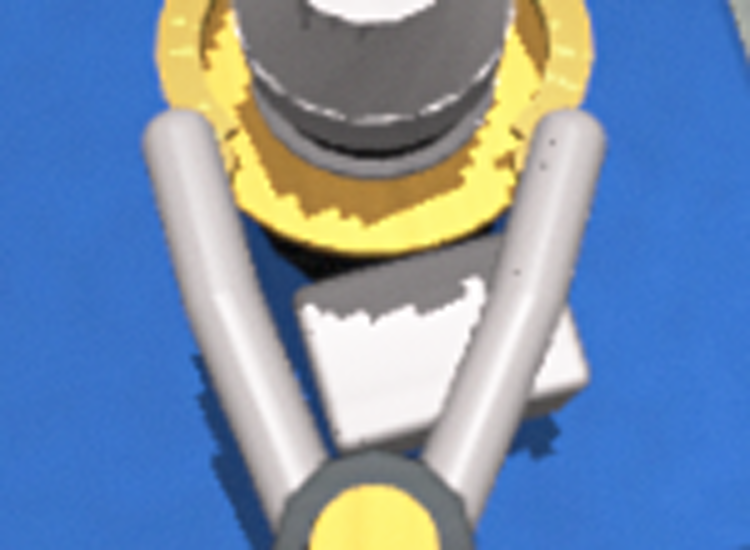

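View pics/v14_s.png

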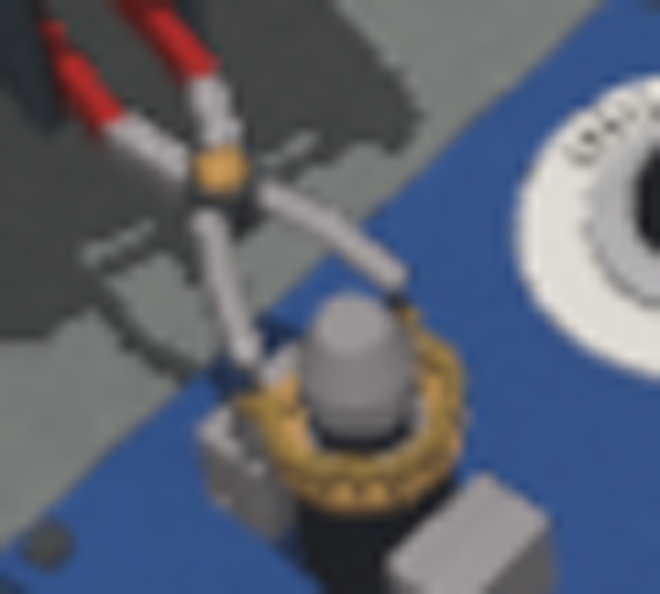

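Run:
```python
from workcell import env
s=env.state();print(s["ee_pos"],s["force"],s["gripper_width"],abs(s["qvel"]).max());print(env.job_done())
```

```text
[ 476.45933871 -215.18106053   99.45788068] [ 0.05355419  0.23226786 -1.21488743] 31.71302846456569 0.09795144605536862
the job is handed in; nothing more can be done
None
```

I turned the clamp knob by about 1.34 rad, from roughly 0.15 to the green mark at 1.5, and let go of it. Then I gripped the red pliers by both handles at 55 N, lifted the ring over the stub, lowered it to the groove, and handed in at about 20 s while still holding it.

- **Knob:** the wrist picture taken after release showed the white pointer in line with the green mark. I did not look closely at the knob again after that.
- **Grip:** the handles looked parallel and the ring fully spread. The fingers read 31.7 mm, although 34 mm was given for the stop; I took this to be the pads giving way.
- **Ring position:** the ring stands at about 100 mm, worked out from the arm's position rather than measured directly, and is level to within about 0.1° on the same basis. The scene picture shows it around the dark groove, clear of the washer.
- **Contact:** no side force showed during the descent. The remaining 1–2 N downward matches the weight of the pliers, so the ring is carried and not resting on the washer.
- **Disagreement:** before the descent the cameras disagreed on how far forward the ring sat of the stub: 3 mm by the wrist, about 1.2 mm by the top, and 1.5 mm or less by the scene. I moved it back about 2.2 mm. The last overlay looked concentric with the shaft to within about 1 mm.

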